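Index the swivel stand and seat the sensor head

ROBOT

A 6-joint arm with a two-finger parallel gripper is mounted at the origin on the work surface. World frame = base frame: x ahead of the robot, y to its left, z up, the work surface at z = 0. Lengths are in m, angles in rad, forces in N, time in s.
With the tool pointing down it reaches from about 0.375 to 0.9 m from the base axis. Payload 3.1 kg.
Tool frame: the origin (TCP) lies between the finger pads; the fingertips stand 11 mm ahead of it and the grasp point (between the pads) lies 8 mm behind it; z points along the fingers, y is the direction in which the jaws open and shut (so a half turn about z gives the same grasp; the last joint's range is limited). The gripper opens to 85 mm and grips with 20 to 120 N. Pads are 22 mm wide; open, the fingers measure 114 mm over their backs; the gripper's body (76 mm by 85 mm) begins 54 mm behind the grasp point. The pads swing forward as they close: fully open they stand 13 mm farther back than shut.
Start: joints at [-1.429, 0.527, 1.433, -0, 1.181, -0.178], TCP at [0.197, -0.593, 0.242] pointing down, gripper open.
Joint ranges: [-3.08, 3.08], [-0.75, 2.2], [0.22, 2.44], [-1.43, 4.57], [0, 2.65], [-2.85, 2.85]. Speed limits (rad/s): [2.79, 2.79, 3.14, 3.14, 3.14, 3.14].

INTERFACE

Orientations are given as a unit quaternion [x, y, z, w].
In Python, from station import manip gives the robot as it stands. The module is installed in compiled form; this text tells all that it offers.
- The arm moves only by the tool arm_command, never from a script. Its argument "rows" is a list of rows, each a list of 3 entries, a list of its own where there are three numbers: the shift along the world's x, y, z in mm, then the turn about the world's z in rad, then the closure, from -1 (fully open) to 1 (shut), so that 0 is half open. A call has 1 to 12 rows; each row shifts and turns the commanded pose from where the row before left it; what a row does not reach is not made up. A row lasts 1/8 s, in which the tool goes at most 62.5 mm and 10.7 degrees, less where a joint would pass 70% of its speed; a pose out of reach is approached as far as the arm can. A call with a gripper value outside its range is refused whole. The fingers move at their own pace and stop on an object; "squeeze" is the grip in N (left out, the last holds). Time passes only in rows, so rows that do not move let the fingers close. It gives the time, the measured TCP pose, the force and the opening at its end, in the units of the state.
- manip.sense(): the state, without advancing time (a new reading comes with each control period).
- manip.snapshot(name): name is "scene" or "top" or "wrist"; returns the picture (480x640x3 uint8, blue, green, red); there is no depth.
- manip.get_calibration(name): a dict with "fovy" (degrees; the focal length in pixels is half the picture's height over the tangent of half this angle, whatever the lens; pixels are square), "cx", "cy" (the principal point, pixels), "k1" (the pictures are not rectified: a ray, as slopes to the right and down, at radius r is drawn at 1 + k1 r^2 times it, then the intrinsics apply), "R" (3x3) and "t" (3): a world point X has camera coordinates R X + t. Camera axes: x right, y down, z forward; pixel columns grow to the right and rows downward; lengths in m; the calibration is good to about 2 mm. A picture is of the moment at which its call begins: read the wrist's pose just before it. get_calibration takes no time and is no camera call; for the wrist camera it gives the pose at the moment of the call.
- manip.sign_off(): hands the job in, once; it reports no verdict.
The state is a dict: "t": time; "q": joint angles; "qd": joint speeds; "tau": joint torques, N m; "tcp_pos": TCP position; "tool_rot": TCP orientation; "force": force on the tool from outside, world axes, zero at the start; "ft_torque": the same for the moment, N m; "finger_gap": opening from 0.0 (shut) to 1.0 (fully open).
Only numpy, scipy, OpenCV 4.12 (cv2) and the standard library are available. Lean on these libraries where they do the work, as an engineer would, in place of code of your own. Each camera call takes 0.05 s, during which the arm holds its last target.

TASK

Turn the blue swivel stand by its black T-handle, click by click, until the red pointer on its ring cradle stands over the yellow mark, and leave it clicked in there. Then take the ball-shaped sensor head from the sloped panel and set it down gently in the ring cradle, standing upright with its neck straight up. Leave the head where it is until the stand is set, and do not disturb the other things on the bench.

Things in the scene. Friction and masses are not known exactly. Their poses are not given: they have to be found in the camera images.
- turret (a joint): Angle of the stand's turning top, rad; 0: pointer over the yellow mark, positive is counter-clockwise from above. It rests only at multiples of 15 deg (0.262 rad), held by a detent of about 0.2 N m, and drops into the nearest click when let go. It starts 6 to 9 clicks counter-clockwise of the mark: turn it clockwise, in two or more grasps. No end stop at the mark: it turns up to 50 deg past it.
- handle (a point): Centre of the black T-handle bar on the stand's turning axis, 101 mm above the table. The bar is 84 mm long, 18 mm wide and 34 mm high (84 to 118 mm above the table); it points along the line from the axis to the ring cradle and turns with the stand. Pinch it firmly across its width from above (it slips in a weak grip). 24 mm below it is a blue disc of radius 60 mm (top at 60 mm).
- mark (a point): Outer end of the yellow mark, a flat strip 18 mm wide and 6 mm high on the table, pointing straight out from the stand's axis; this point is 185 mm from the axis and 6 mm above the table. The fixed dark base of the stand has a radius of 85 mm.
- cradle_centre (a point): Centre of the ring cradle (steel ring of 10 mm round bar, 54 mm inner and 74 mm outer diameter, open below) on an arm of the turning top, 122 mm from the axis, 78 mm above the table, red pointer on its outer side. z is up; -x points outwards from the stand's axis through the pointer. A seated ball has its centre 29 mm above this point.
- cradle: The ring cradle itself; same origin and axes as cradle_centre. It turns with the stand.
- head: The sensor head, 0.25 to 0.5 kg, 103 mm high: a ball of 76 mm diameter (dark lower half, white upper half, orange seam) with a round aluminium neck of 38 mm diameter on top. Origin at the bottom of the ball, z along the neck. No flat foot: it keeps the lean it is let go in. Starts in the sloped panel's ring, its neck leaning 35 deg from vertical over the panel's low edge, towards the robot.
- ball (a point): Centre of the head's ball, 38 mm from its bottom. z along the neck.
- head_mid (a point): Centre of the head, half-way up, 52 mm from its bottom. z along the neck, which leaves the ball 71 mm from the bottom and ends at 103 mm; the best grasp is across the neck at 90 mm from the bottom, with the fingers along it.
- park (a point): Where the ball's centre lies in the sloped panel's black parking ring (10 mm bar, 58 mm inner diameter, its centre line 24 mm off the panel). The panel is an aluminium plate 180 x 200 mm, sloped 35 deg with its low edge towards the robot; this point's x axis is level and points to the high edge, y runs level along the panel.
- meter: Yellow hand meter, 160 x 80 x 36 mm, lying. Origin under its centre. Leave it alone.
- ecu: Aluminium finned control unit, 140 x 110 x 34 mm. Origin under its centre. Leave it alone.
- mug: Blue mug, 80 mm across, 95 mm high. Origin under its centre. Leave it alone.
- driver: Screwdriver with orange handle, 190 mm, lying. Leave it alone.
- tape: Green tape roll, 90 mm across, 22 mm high, lying flat. Leave it alone.
- relay: Black relay box, 75 x 60 x 50 mm. Origin under its centre. Leave it alone.

How it is judged:
By the outcome, as a careful person would: the job done as asked, in the order asked, and still so for the second after the job is handed in, with the robot touching nothing.
It also fails if it takes over 70 s, if anything falls off the work surface, if the arm or the gripper's body presses on something with over 40 N, if the wrist force passes 120 N, or if a joint passes its speed limit or range.

## Working session

There is one attempt and no reset: what is moved stays moved. The work goes in short steps, Python scripts to look and compute and a tool call to move; the robot and the scene stay as the last step left them, time stands still between calls to the robot, and variables do not carry over. Pictures are saved under pics/ and viewed, and the job is handed in when it is done.

Besides the shell and the picture viewer there is one more tool, called after ">>>" by a JSON object that holds its "op" and its "data", one argument or row to a line. arm_command: Moves the arm, as the interface text tells. Its arguments: {"type":"object","properties":{"rows":{"type":"array","items":{"type":"array"}},"squeeze":{"type":"number"}},"required":["rows"]}

```bash
mkdir -p pics; ls; cat > h.py <<'E'
import numpy as np, cv2, json
from station import manip
def snap(name,fn):
    c=manip.get_calibration(name); im=manip.snapshot(name); cv2.imwrite('pics/'+fn+'.png',im)
    json.dump({k:(np.array(v).tolist()) for k,v in c.items()},open('pics/'+fn+'.json','w')); return im,c
def load(fn):
    c=json.load(open('pics/'+fn+'.json')); return cv2.imread('pics/'+fn+'.png'),c
def KD(c):
    f=240/np.tan(np.radians(c['fovy'])/2)
    return np.array([[f,0,c['cx']],[0,f,c['cy']],[0,0,1.]]),np.array([c['k1'],0,0,0,0.])
def proj(c,P):
    K,D=KD(c);R=np.array(c['R']);t=np.array(c['t'],float).ravel()
    return cv2.projectPoints(np.array(P,float).reshape(-1,1,3),cv2.Rodrigues(R)[0],t,K,D)[0].reshape(-1,2)
def ray(c,uv):
    K,D=KD(c);R=np.array(c['R']);t=np.array(c['t'],float).ravel()
    n=cv2.undistortPoints(np.array(uv,float).reshape(-1,1,2),K,D).reshape(-1,2)
    d=np.c_[n,np.ones(len(n))]@R
    return -R.T@t,d/np.linalg.norm(d,axis=1)[:,None]
def onz(c,uv,z):
    o,d=ray(c,uv); z=np.broadcast_to(z,len(d)); return o+d*((z-o[2])/d[:,2])[:,None]
E
python3 - <<'E'
from h import *
for n in ['scene','top','wrist']:
    im,c=snap(n,n+'0'); print(n,c)
s=manip.sense();print(s)
E
```

```text
pics
scene {'fovy': 42.20552459522403, 'cx': 323.3657102796875, 'cy': 244.2065654936461, 'k1': -0.026807678667316946, 'R': array([[ 8.31051871e-01,  5.56194563e-01, -6.28509126e-04],
       [ 2.96213951e-01, -4.43551268e-01, -8.45883897e-01],
       [-4.70754801e-01,  7.02787223e-01, -5.33366700e-01]]), 't': array([-0.47530535, -0.0669919 ,  1.79538055])}
top {'fovy': 56.60168591725367, 'cx': 320.83101170225035, 'cy': 243.0211485445993, 'k1': -0.039877298273496495, 'R': array([[-0.01397226, -0.99947724, -0.02915514],
       [-0.9978478 ,  0.01580586, -0.06363919],
       [ 0.06406675,  0.02820321, -0.99754701]]), 't': array([0.01369371, 0.56562657, 1.07915355])}
wrist {'fovy': 69.88047757847556, 'cx': 321.9615065185639, 'cy': 240.44898503090707, 'k1': -0.0001360341576586786, 'R': array([[ 0.31579312, -0.9488259 , -0.00202791],
       [-0.90498754, -0.3018434 ,  0.29981348],
       [-0.2850829 , -0.0928438 , -0.95399568]]), 't': array([-0.62313241, -0.03874228,  0.38026276])}
{'t': 0.15, 'q': array([-1.42849908e+00,  5.28260014e-01,  1.43359702e+00, -1.66741418e-05,
        1.18137007e+00, -1.78471113e-01]), 'qd': array([ 0.00068903, -0.00206261, -0.00480751, -0.00015902, -0.00122927,
       -0.00038047]), 'tau': array([ 2.42724718e-04, -4.42744839e+01, -1.78276151e+01, -2.75702596e-04,
        5.65200069e-03,  1.68784346e-06]), 'tcp_pos': array([ 0.19702638, -0.59258836,  0.24155734]), 'tool_rot': array([ 9.87165168e-01,  1.59700545e-01,  7.07124181e-06, -8.17228198e-04]), 'force': array([-0.02073712, -0.8093622 , -0.37314097]), 'ft_torque': array([-0.04011654, -0.01468984, -0.03123516]), 'finger_gap': 1.0011198938484998}
```

View pics/top0.png

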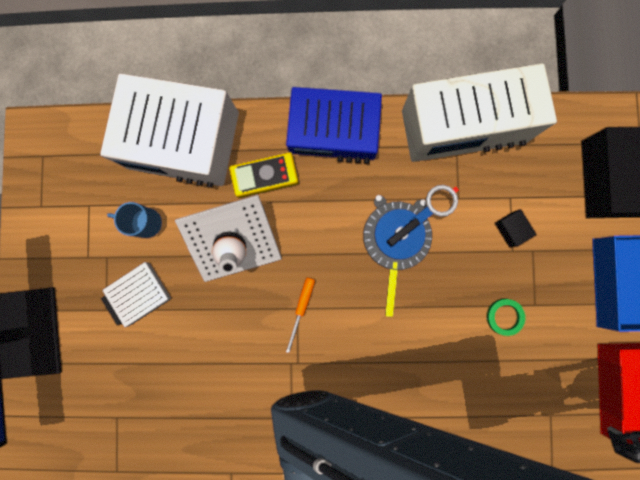

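View pics/scene0.png

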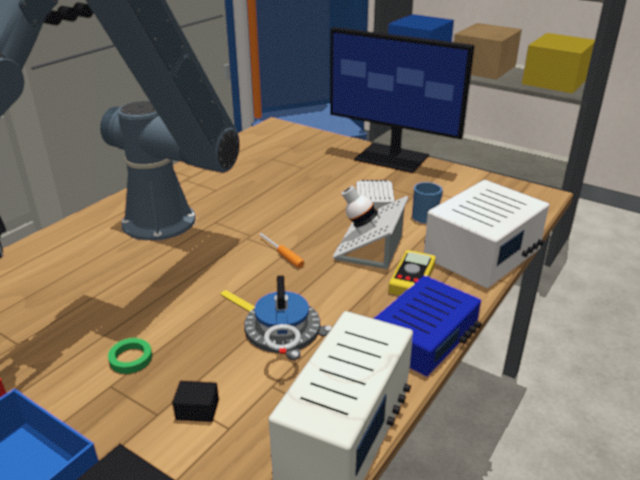

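The top view shows the stand at (398,236), the cradle at (442,201), the pointer at (457,190) and the mark ending at (390,316). The head's neck is at (228,266) on the panel. I'll measure on enlarged crops.

```bash
python3 - <<'E'
from h import *
im,c=load('top0')
a=cv2.resize(im[170:330,350:480],None,fx=4.5,fy=4.5,interpolation=cv2.INTER_CUBIC)[:600]; cv2.imwrite('pics/ca.png',im[170:303,350:500].repeat(1,0) if 0 else cv2.resize(im[170:320,350:480],None,fx=4,fy=4,interpolation=cv2.INTER_CUBIC))
cv2.imwrite('pics/cb.png',cv2.resize(im[180:300,165:295],None,fx=5,fy=5,interpolation=cv2.INTER_CUBIC))
print('handle',onz(c,[[405,233]],.118),'disc',onz(c,[[398,236]],.06),'cr',onz(c,[[442,201]],.083),'ptr',onz(c,[[457,190]],.08),'mark',onz(c,[[390,316],[396,264]],.006))
im,c=load('scene0')
cv2.imwrite('pics/cc.png',cv2.resize(im[260:390,210:350],None,fx=4.5,fy=4.5,interpolation=cv2.INTER_CUBIC))
E
```

```text
handle [[ 0.57879128 -0.18577569  0.118     ]] disc [[ 0.5768089  -0.17843303  0.06      ]] cr [[ 0.65481481 -0.27908462  0.083     ]] ptr [[ 0.68055467 -0.31559535  0.08      ]] mark [[ 0.38414917 -0.16193251  0.006     ]
 [ 0.51162695 -0.17961395  0.006     ]]
```

View pics/ca.png

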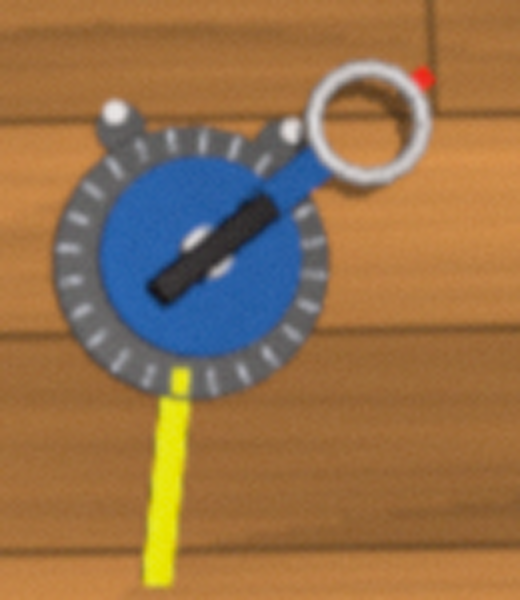

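View pics/cb.png

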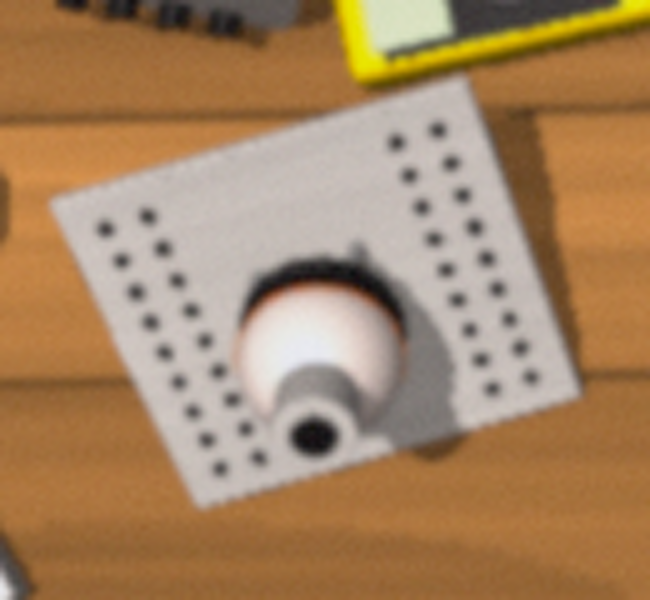

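View pics/cc.png

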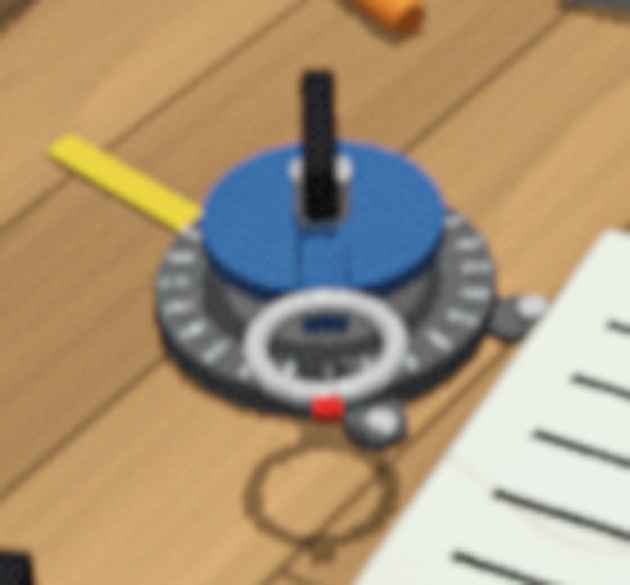

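```bash
python3 - <<'E'
from h import *
im,c=load('scene0')
cv2.imwrite('pics/cd.png',cv2.resize(im[170:270,325:425],None,fx=6,fy=6,interpolation=cv2.INTER_CUBIC))
from scipy.optimize import least_squares
ct=load('top0')[1]; cs=c
def pts(p):
    ax,ay,m,n=p; m_=np.array([np.cos(m),np.sin(m),0]); th=m+n; d=np.array([np.cos(th),np.sin(th),0]); A=np.array([ax,ay,0])
    Z=lambda z:np.array([0,0,z])
    return np.array([A+Z(.06),A+.122*d+Z(.078),A+.185*m_+Z(.006),A+.163*d+Z(.078)]), A+Z(.118)
ot=np.array([[350+201/4,170+256/4],[442.1,200.6],[389.4,316],[350+423/4,170+79/4]])-.4
os=np.array([[281.8,308.4],[282.4,336],[224.2,292.4],[282.7,350.7]])-.4
def f(p):
    P,h=pts(p)
    return np.r_[(proj(ct,P)-ot)[:, :].ravel(),(proj(cs,P)-os).ravel(),(proj(ct,h)-[350+214/4-.4,170+248/4-.4]).ravel()]
r=least_squares(f,[.577,-.178,3.05,2.3],loss='soft_l1');print(r.x,np.degrees(r.x[2:]),np.degrees(r.x[3])/15);print(r.fun.reshape(-1,2).round(1))
E
```

```text
[ 0.58155736 -0.18263415  3.02454458  2.35697313] [173.29363958 135.04461291] 9.002974193812285
[[-0.1  0.4]
 [-0.6  0.1]
 [ 0.5 -5.2]
 [-0.8 -0.1]
 [-0.8 -1.9]
 [-0.4  0.8]
 [ 2.   1. ]
 [-0.2 -0.2]
 [ 0.5  0.2]]
```

View pics/cd.png

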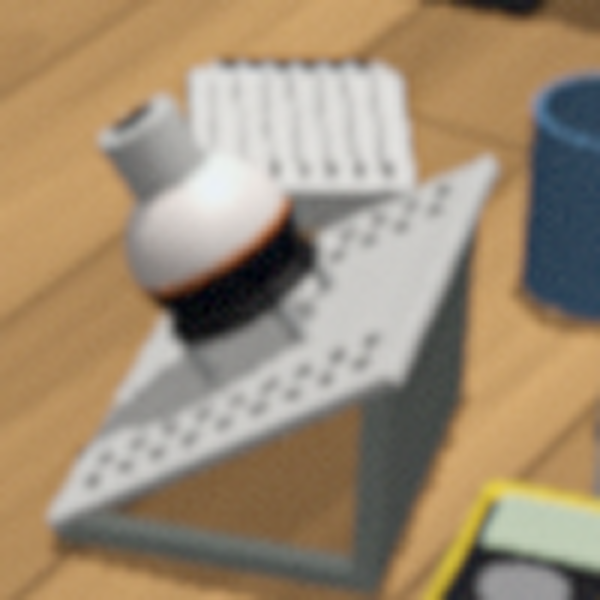

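The fit gives the axis at (0.5815, -0.1825), the mark direction at 173.3° and the turret at +135° (9 clicks). Next I'll go above the handle with the jaws across the bar: turn +110°.

>>> {"op": "arm_command", "data": {
  "rows": [
    [[35,37.3,0],0.1745,-1],
    [[35,37.3,0],0.1745,-1],
    [[35,37.3,0],0.1745,-1],
    [[35,37.3,0],0.1745,-1],
    [[35,37.3,0],0.1745,-1],
    [[35,37.3,0],0.1745,-1],
    [[35,37.3,0],0.1745,-1],
    [[35,37.3,0],0.1745,-1],
    [[35,37.3,0],0.1745,-1],
    [[35,37.3,0],0.1745,-1],
    [[35,37.3,0],0.1745,-1],
    [[0,0,0],0,-1]
  ]
}}

```text
t: 1.65
tcp_pos: [0.5839, -0.1798, 0.2419]
tool_rot: [0.433, 0.901, 0.0, 0.0]
force: [-0.2, -0.8, 0.1]
finger_gap: 1.002
```

```bash
python3 - <<'E'
from h import *
print({k:v for k,v in manip.sense().items() if k in('t','q','tcp_pos','tool_rot')})
im,c=snap('wrist','w1'); snap('top','t1');snap('scene','s1')
E
```

```text
{'t': 1.65, 'q': array([-4.81791054e-01,  5.08725569e-01,  1.46998638e+00,  8.10432879e-04,
        1.16277075e+00, -1.15672627e+00]), 'tcp_pos': array([ 0.58387297, -0.17980255,  0.24191505]), 'tool_rot': array([4.33246052e-01, 9.01275606e-01, 3.69885146e-04, 6.75349316e-05])}
```

View pics/w1.png

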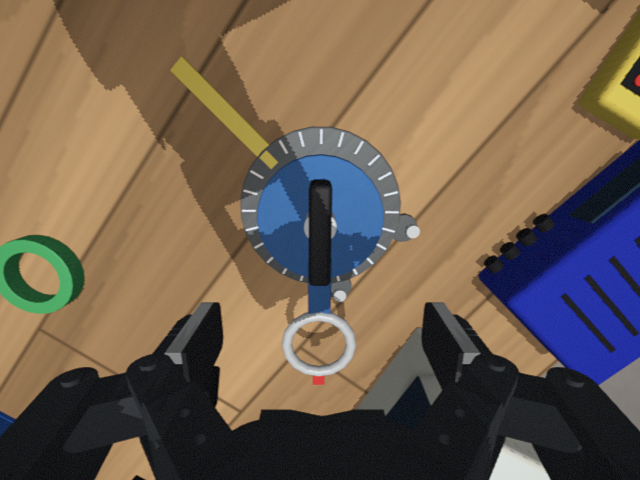

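The wrist view shows the bar upright at u≈320, v 180-285, the ring at (319,344), the mark's outer end at (178,66) and the disc at (321,212).

```bash
python3 - <<'E'
from h import *
im,c=load('w1')
print(onz(c,[[320,344],[178,66],[269,162],[321.5,212],[320.5,181],[320.5,284],[318,380]],[.078,.006,.006,.06,.118,.085,.078]))
P=np.array([[.5815,-.1825,.06],[.5815,-.1825,.118]]);print(proj(c,P))
# disc edge
b=im.astype(int); m=((b[...,0]-b[...,2])>50)&(np.hypot(*(np.mgrid[:480,:640]-np.array([212,321])[:,None,None]))<90)
ys,xs=np.nonzero(m);print(xs.min(),xs.max(),ys.min(),ys.max())
for fn in('t1','s1'):
    cv2.imwrite('pics/%sc.png'%fn,cv2.imread('pics/%s.png'%fn))
E
```

```text
[[ 0.66035245 -0.27700852  0.078     ]
 [ 0.38918066 -0.15801632  0.006     ]
 [ 0.51140498 -0.17651493  0.006     ]
 [ 0.58014848 -0.17439564  0.06      ]
 [ 0.5568481  -0.14634706  0.118     ]
 [ 0.61806758 -0.22321596  0.085     ]
 [ 0.68559154 -0.3119558   0.078     ]]
[[317.23098987 219.47889431]
 [316.26043987 237.44282871]]
257 383 155 301
```

View pics/t1.png

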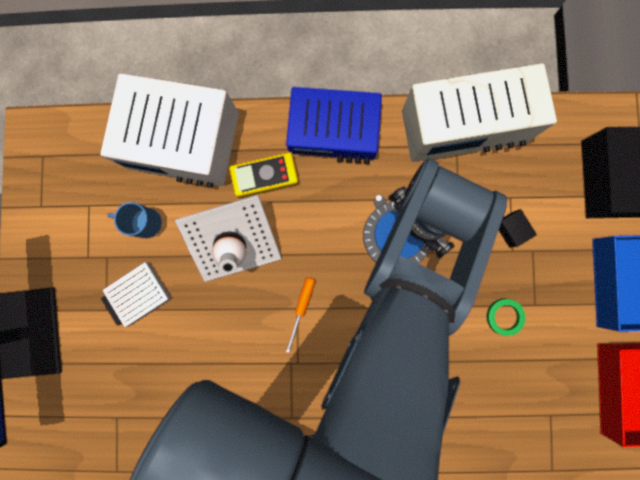

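>>> {"op": "arm_command", "data": {
  "rows": [
    [[0,0,-50],0,-1],
    [[-1,-1,-50],0,-1],
    [[0,0,-30],0,-1],
    [[0,0,-19],0,-1],
    [[0,0,0],0,-1]
  ],
  "squeeze": 30
}}

```text
t: 2.42
tcp_pos: [0.579, -0.1847, 0.0918]
tool_rot: [0.437, 0.9, -0.0, -0.002]
force: [0.8, 0.4, 0.3]
finger_gap: 1.002
```

>>> {"op": "arm_command", "data": {
  "rows": [
    [[0,0,0],0,0],
    [[0,0,0],0,0.5],
    [[0,0,0],0,1],
    [[0,0,0],0,1],
    [[0,0,0],0,1],
    [[0,0,0],0,1],
    [[0,0,0],0,1],
    [[0,0,0],0,1]
  ],
  "squeeze": 30
}}

```text
t: 3.42
tcp_pos: [0.5838, -0.1825, 0.095]
tool_rot: [0.436, 0.9, 0.002, 0.003]
force: [4.0, 5.0, 3.8]
finger_gap: 0.29
```

```bash
python3 - <<'E'
from h import *
s=manip.sense();print({k:v for k,v in s.items() if k in('t','q','tcp_pos','tool_rot','force','ft_torque','finger_gap')})
snap('wrist','w2')
E
```

```text
{'t': 3.425, 'q': array([-0.48720645,  0.70052538,  1.58575363,  0.00486492,  0.85013253,
       -1.1589932 ]), 'tcp_pos': array([ 0.5838045 , -0.18250461,  0.09496579]), 'tool_rot': array([0.43595824, 0.8999613 , 0.00173287, 0.00265775]), 'force': array([4.04403904, 4.98585992, 3.81245466]), 'ft_torque': array([ 0.95103012, -0.76590991,  0.0126768 ]), 'finger_gap': 0.2896092575265638}
```

View pics/w2.png

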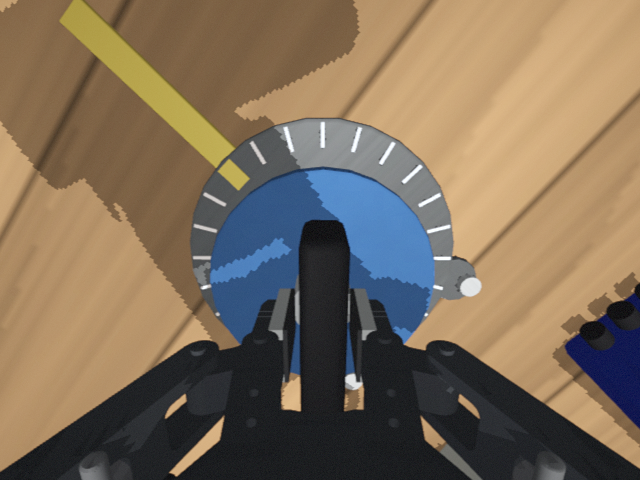

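>>> {"op": "arm_command", "data": {
  "rows": [
    [[0,0,0],0,1],
    [[0,0,0],0,1],
    [[0,0,0],0,1]
  ],
  "squeeze": 90
}}

```text
t: 3.85
tcp_pos: [0.5843, -0.1827, 0.0971]
tool_rot: [0.436, 0.9, 0.001, 0.003]
force: [2.8, 7.1, 14.7]
finger_gap: 0.198
```

```bash
python3 - <<'E'
from h import *
s=manip.sense();print({k:v for k,v in s.items() if k in('t','tcp_pos','force','ft_torque','finger_gap')})
E
```

```text
{'t': 3.85, 'tcp_pos': array([ 0.58426285, -0.18270971,  0.09713851]), 'force': array([ 2.7592003 ,  7.11274695, 14.65330662]), 'ft_torque': array([0.70968992, 0.00726236, 0.00073814]), 'finger_gap': 0.1983301630290068}
```

>>> {"op": "arm_command", "data": {
  "rows": [
    [[0,0,2],-0.131,1],
    [[0,0,2],-0.131,1],
    [[0,0,0],-0.131,1],
    [[0,0,0],-0.131,1],
    [[0,0,0],0,1]
  ]
}}

```text
t: 4.47
tcp_pos: [0.5839, -0.1829, 0.0972]
tool_rot: [0.654, 0.756, 0.002, 0.002]
force: [7.1, 4.5, -6.5]
finger_gap: 0.195
```

```bash
python3 - <<'E'
from h import *
s=manip.sense();print({k:v for k,v in s.items() if k in('t','tcp_pos','force','ft_torque','finger_gap')})
snap('wrist','w3')
x=s['tool_rot'];print(np.degrees(2*np.arctan2(x[1],x[0]))-90)
E
```

```text
{'t': 4.475, 'tcp_pos': array([ 0.58391337, -0.18285167,  0.09724388]), 'force': array([ 7.14008501,  4.54946869, -6.51501098]), 'ft_torque': array([ 0.15129606, -0.80639312, -0.05729184]), 'finger_gap': 0.1953989733824361}
8.290580190175902
```

View pics/w3.png

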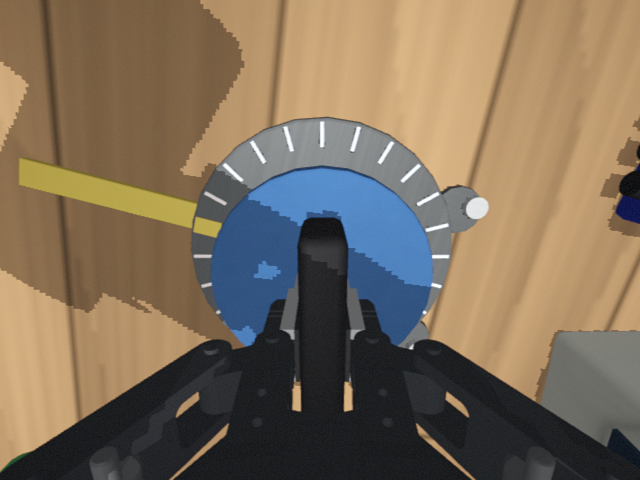

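The stand follows cleanly, with the moment about z near 0, so it is in a click. Three more clicks, then I'll release for the second grasp.

>>> {"op": "arm_command", "data": {
  "rows": [
    [[0,0,0],-0.131,1],
    [[0,0,0],-0.131,1],
    [[0,0,0],-0.131,1],
    [[0,0,0],-0.131,1],
    [[0,0,0],-0.131,1],
    [[0,0,0],-0.131,1],
    [[0,0,0],0,1],
    [[0,0,0],0,1]
  ]
}}

```text
t: 5.52
tcp_pos: [0.5835, -0.1827, 0.0972]
tool_rot: [0.894, 0.449, 0.002, 0.001]
force: [7.3, 3.9, -5.9]
finger_gap: 0.199
```

>>> {"op": "arm_command", "data": {
  "rows": [
    [[0,0,0],0,0.4],
    [[0,0,0],0,0.2],
    [[0,0,0],0,0],
    [[0,0,0],0,0],
    [[0,0,0],0,0]
  ]
}}

```text
t: 6.15
tcp_pos: [0.581, -0.1839, 0.0974]
tool_rot: [0.894, 0.448, -0.0, -0.0]
force: [-0.4, 0.3, 0.4]
finger_gap: 0.501
```

```bash
python3 - <<'E'
from h import *
s=manip.sense();print({k:v for k,v in s.items() if k in('t','tcp_pos','q','force','ft_torque','finger_gap')})
snap('wrist','w4')
x=s['tool_rot'];print(np.degrees(2*np.arctan2(x[1],x[0]))-90)
E
```

```text
{'t': 6.15, 'q': array([-4.89674250e-01,  6.96338938e-01,  1.58618918e+00, -5.51208044e-05,
        8.59122922e-01,  1.51018777e-01]), 'tcp_pos': array([ 0.58100358, -0.18388986,  0.09737351]), 'force': array([-0.36611153,  0.29085177,  0.41707663]), 'ft_torque': array([-0.01715793,  0.02639379, -0.02299899]), 'finger_gap': 0.5007491842265375}
-36.70694374407925
```

View pics/w4.png

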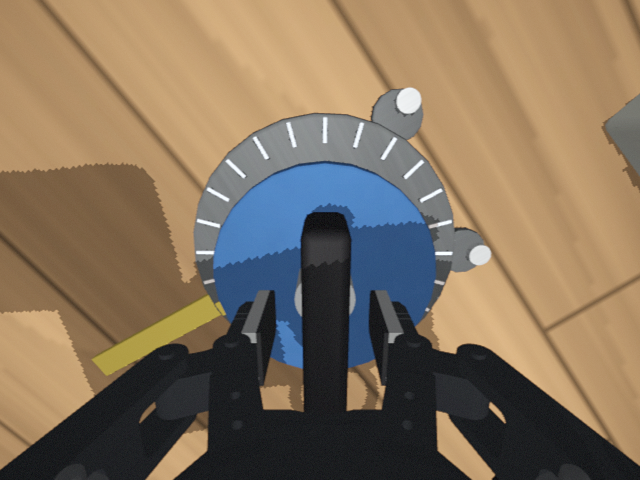

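>>> {"op": "arm_command", "data": {
  "rows": [
    [[2.5,1,-3],0,0],
    [[0,0,0],0,1],
    [[0,0,0],0,1],
    [[0,0,0],0,1],
    [[0,0,0],0,1],
    [[0,0,0],0,1],
    [[0,0,0],0,1],
    [[0,0,0],0,1]
  ],
  "squeeze": 90
}}

```text
t: 7.2
tcp_pos: [0.5836, -0.1826, 0.0946]
tool_rot: [0.894, 0.449, 0.0, -0.0]
force: [-1.7, 1.8, 5.1]
finger_gap: 0.245
```

>>> {"op": "arm_command", "data": {
  "rows": [
    [[0,0,2],-0.131,1],
    [[0,0,1],-0.131,1],
    [[0,0,0],-0.131,1],
    [[0,0,0],-0.131,1],
    [[0,0,0],-0.131,1],
    [[0,0,0],-0.131,1],
    [[0,0,0],-0.131,1],
    [[0,0,0],-0.131,1],
    [[0,0,0],0,1],
    [[0,0,0],0,1]
  ]
}}

```text
t: 8.45
tcp_pos: [0.5833, -0.1822, 0.095]
tool_rot: [0.998, -0.058, -0.001, -0.001]
force: [5.2, 1.9, -19.6]
finger_gap: 0.242
```

```bash
python3 - <<'E'
from h import *
s=manip.sense();print({k:v for k,v in s.items() if k in('t','tcp_pos','q','force','ft_torque','finger_gap')})
snap('wrist','w5')
x=s['tool_rot'];print(np.degrees(2*np.arctan2(x[1],x[0]))-90)
E
```

```text
{'t': 8.45, 'q': array([-4.85750802e-01,  7.01949208e-01,  1.58168067e+00,  1.05514793e-03,
        8.59760275e-01,  1.20053951e+00]), 'tcp_pos': array([ 0.58329275, -0.18216715,  0.09500658]), 'force': array([  5.20492882,   1.85591427, -19.6186191 ]), 'ft_torque': array([ 0.16939246, -0.88364763,  0.03871828]), 'finger_gap': 0.24190486368363365}
-96.65681371243672
```

View pics/w5.png

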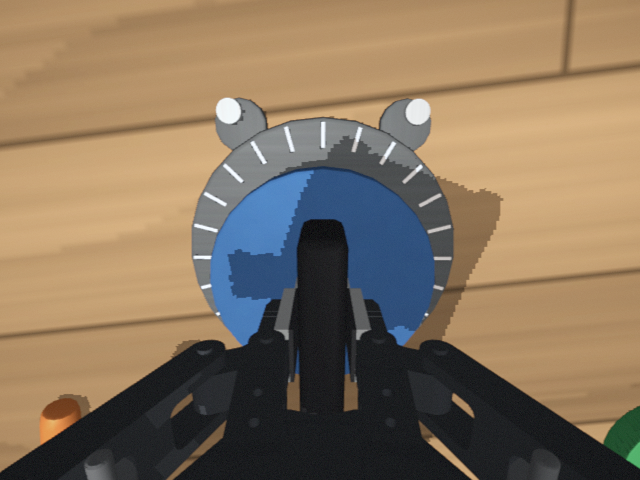

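>>> {"op": "arm_command", "data": {
  "rows": [
    [[0,0,-2],0,0.5],
    [[0,0,0],0,0.2],
    [[0,0,0],0,-0.2],
    [[0,0,0],0,-0.6],
    [[0,0,0],0,-1],
    [[0,0,0],0,-1],
    [[0,0,50],0,-1],
    [[0,0,50],0,-1],
    [[0,0,50],0,-1],
    [[0,50,20],0,-1],
    [[0,50,20],0,-1],
    [[0,0,0],0,-1]
  ]
}}

```text
t: 10.0
tcp_pos: [0.584, -0.0797, 0.2874]
tool_rot: [0.998, -0.057, 0.002, 0.0]
force: [0.1, -0.1, 0.2]
finger_gap: 0.999
```

```bash
python3 - <<'E'
from h import *
snap('wrist','w6');snap('top','t6');im,c=snap('scene','s6')
cv2.imwrite('pics/s6c.png',cv2.resize(im[260:390,190:350],None,fx=4.5,fy=4.5,interpolation=cv2.INTER_CUBIC))
E
```

```text
(no output)
```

View pics/s6c.png

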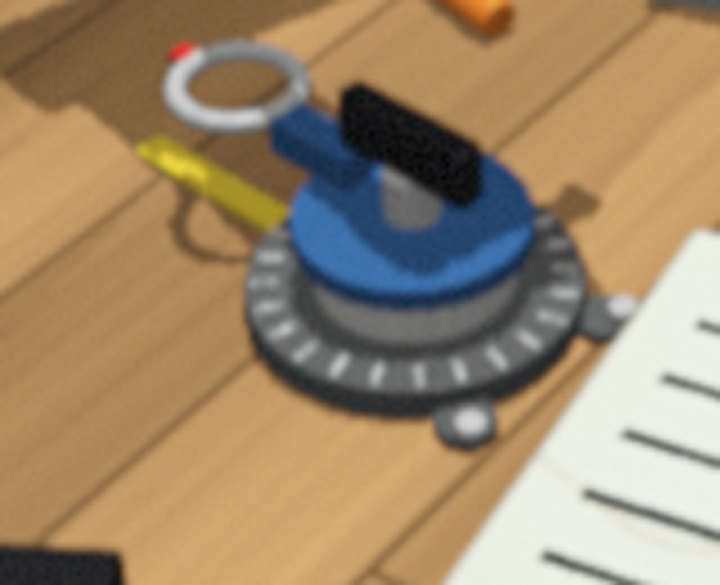

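View pics/w6.png

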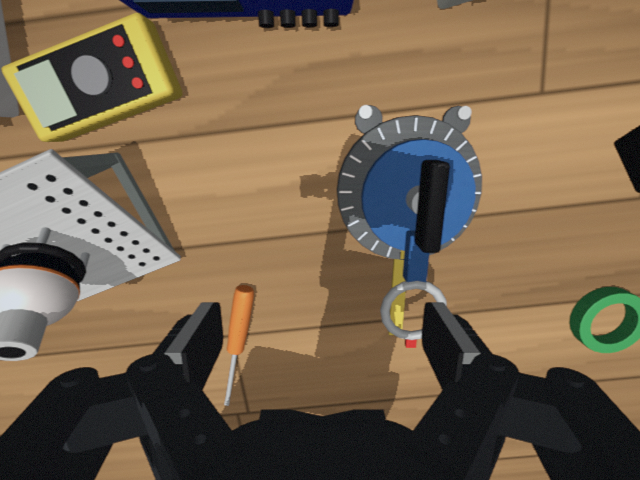

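View pics/t6.png

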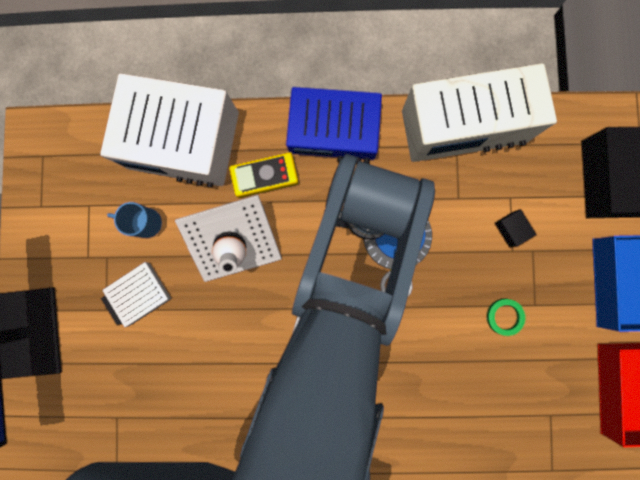

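The scene crop shows the ring and its red pointer over the mark. Now I'll estimate the head from the first pictures.

```bash
python3 - <<'E'
from h import *
from scipy.optimize import least_squares
ct=load('top0')[1]; cs=load('scene0')[1]
L=np.radians(35)
def f(p):
    b=p[:3];n=np.array([-np.cos(p[3])*np.sin(L),-np.sin(p[3])*np.sin(L),np.cos(L)])
    e=b+.065*n
    return np.r_[proj(ct,b)[0]-[229.1,251],proj(cs,b)[0]-[360,210.7],proj(ct,e)[0]-[227.5,267],proj(cs,e)[0]-[346.4,189]]
r=least_squares(f,[.55,.2,.12,.2]);print(r.x,np.degrees(r.x[3]),r.fun.round(1))
print(onz(ct,[[205,281.4],[281.4,259]],.01))
d=np.diff(onz(ct,[[205,281.4],[281.4,259]],.01),axis=0)[0];print(np.degrees(np.arctan2(d[0],-d[1])))
cw=load('w6')[1]
R=onz(cw,[[414,309]],.078)[0];Q=onz(cw,[[411,343.]],.078)[0];M=onz(cw,[[391,334],[398,253]],.006)
A=np.array([.5833,-.1824]);
for v in(R,Q): print(v,np.degrees(np.arctan2(*(v[:2]-A)[::-1])))
print(M,np.degrees(np.arctan2(*(M[0]-M[1])[:2][::-1])))
ring=onz(ct,[[0,0]],0)
E
```

```text
[0.54491971 0.21165819 0.10647966 0.22101795] 12.663395589499554 [ 0.2  0.1 -0.3 -0.6 -0.2 -0.2  0.2  0.6]
[[0.47499694 0.2957204  0.01      ]
 [0.5281072  0.10395316 0.01      ]]
15.480160988231695
[ 0.46386566 -0.16799359  0.078     ] 173.12209784737638
[ 0.42058464 -0.1631233   0.078     ] 173.2437271663694
[[ 0.38751972 -0.15225409  0.006     ]
 [ 0.50469923 -0.16738992  0.006     ]] 172.63997776457472
```

>>> {"op": "arm_command", "data": {
  "rows": [
    [[-11.5,47.3,0],0.062,-1],
    [[-11.5,47.3,0],0.062,-1],
    [[-11.5,47.3,0],0.062,-1],
    [[-11.5,47.3,0],0.062,-1],
    [[-11.5,47.3,0],0.062,-1],
    [[-11.5,47.3,0],0.062,-1],
    [[0,0,0],0,-1],
    [[0,0,0],0,-1]
  ]
}}

```text
t: 11.15
tcp_pos: [0.515, 0.1998, 0.2846]
tool_rot: [0.992, 0.126, -0.001, 0.0]
force: [0.2, 0.1, -0.5]
finger_gap: 1.001
```

```bash
python3 - <<'E'
from h import *
s=manip.sense();print(s['tcp_pos'],s['q'],s['tool_rot'],s['force'])
im,c=snap('wrist','w7')
b=np.array([.545,.2117,.1065]);p=np.radians(14.5);n=np.array([-np.cos(p)*.5736,-np.sin(p)*.5736,.8192])
print(proj(c,[b,b+.033*n,b+.065*n]))
tc=s['tcp_pos'];print(proj(c,[tc-[0,0,.1],tc-[0,0,.15]]))
E
```

```text
[0.51501252 0.19982426 0.28460299] [ 1.68273776e-01  3.81349158e-01  1.56450132e+00 -9.50809764e-04
  1.19681867e+00  1.48625751e+00] [ 9.91999175e-01  1.26242428e-01 -5.19256846e-04  4.64592846e-04] [ 0.16196872  0.12465297 -0.51309747]
[[318.29380445 184.80760163]
 [318.04945886 212.08895873]
 [317.77774881 242.42651455]]
[[322.98628967 246.08768834]
 [322.77750878 227.43308101]]
```

View pics/w7.png

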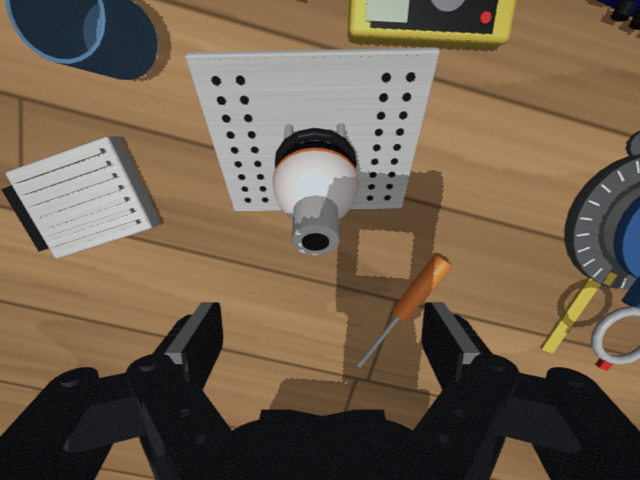

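The ball is at (316,188) and the neck end at (315.5,241), close to prediction, with the panel square to the gripper. I'll descend astride the neck.

>>> {"op": "arm_command", "data": {
  "rows": [
    [[-0.5,5,-40],0,-1],
    [[0,0,-40],0,-1],
    [[0,0,-30],0,-1],
    [[0,0,-20],0,-1],
    [[0,0,-14],0,-1],
    [[0,0,0],0,-1],
    [[0,0,0],0,-1]
  ],
  "squeeze": 20
}}

```text
t: 12.08
tcp_pos: [0.5149, 0.2057, 0.142]
tool_rot: [0.992, 0.126, 0.001, -0.0]
force: [0.2, 0.1, 0.0]
finger_gap: 0.995
```

```bash
python3 - <<'E'
from h import *
s=manip.sense();print(s['tcp_pos'],s['force'])
im,c=snap('wrist','w8')
im,c=snap('scene','s8')
cv2.imwrite('pics/s8c.png',cv2.resize(im[140:270,300:425],None,fx=4.5,fy=4.5,interpolation=cv2.INTER_CUBIC))
E
```

```text
[0.51491553 0.20569404 0.14198423] [0.21860465 0.10525935 0.00743244]
```

View pics/w8.png

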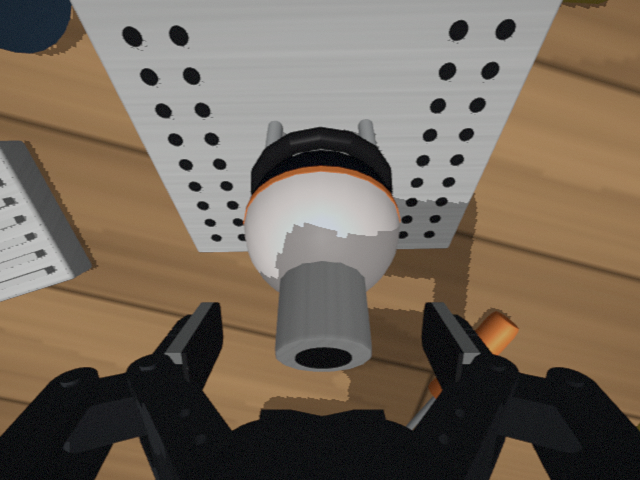

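View pics/s8c.png

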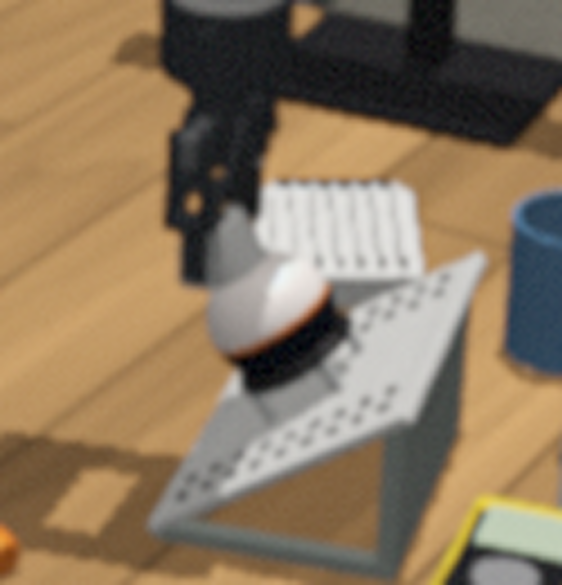

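>>> {"op": "arm_command", "data": {
  "rows": [
    [[0,0,0],0,-0.5],
    [[0,0,0],0,0],
    [[0,0,0],0,0.3],
    [[0,0,0],0,0.3],
    [[0,0,0],0,0.3],
    [[0,0,0],0,0.3]
  ],
  "squeeze": 20
}}

```text
t: 12.92
tcp_pos: [0.5142, 0.206, 0.1416]
tool_rot: [0.992, 0.127, 0.0, 0.0]
force: [-0.6, -1.4, 2.8]
finger_gap: 0.437
```

```bash
python3 - <<'E'
from h import *
s=manip.sense();print(s['tcp_pos'],s['force'],s['ft_torque'],s['finger_gap'])
im,c=snap('wrist','w9')
im,c=snap('scene','s9')
cv2.imwrite('pics/s9c.png',cv2.resize(im[140:270,300:425],None,fx=4.5,fy=4.5,interpolation=cv2.INTER_CUBIC))
E
```

```text
[0.51423222 0.20596397 0.14156078] [-0.62236989 -1.36654666  2.84271056] [-0.13851274  0.04486106 -0.06879511] 0.4367182011176529
```

View pics/w9.png

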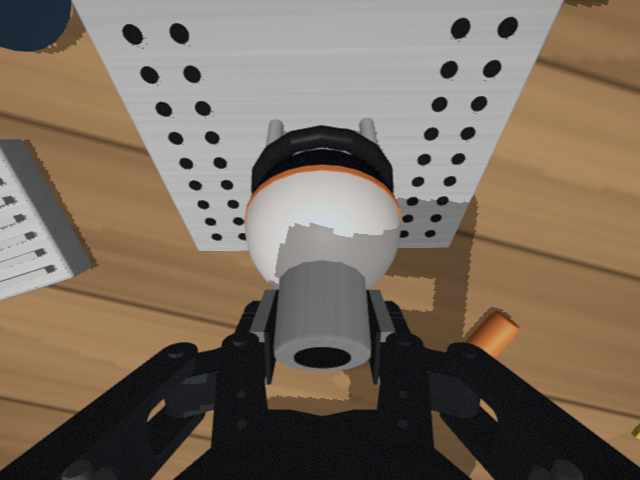

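View pics/s9c.png

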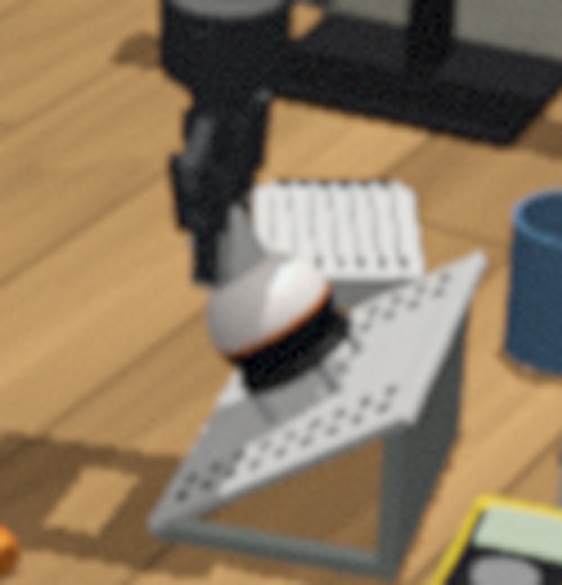

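>>> {"op": "arm_command", "data": {
  "rows": [
    [[2.3,0.6,1.6],0,0.3],
    [[2.3,0.6,1.5],0,0.3],
    [[2.5,0.6,1.3],0,0.3],
    [[2.4,0.7,1.2],0,0.3],
    [[0,0,0],0,0.3],
    [[0,0,0],0,0.3]
  ]
}}

```text
t: 13.78
tcp_pos: [0.5185, 0.2073, 0.1453]
tool_rot: [0.992, 0.127, -0.006, 0.001]
force: [-7.4, -4.3, 1.2]
finger_gap: 0.438
```

```bash
python3 - <<'E'
from h import *
s=manip.sense();print(s['tcp_pos'],s['force'],s['ft_torque'],s['finger_gap'])
im,c=snap('wrist','w10')
im,c=snap('scene','s10')
cv2.imwrite('pics/s10c.png',cv2.resize(im[140:270,300:425],None,fx=4.5,fy=4.5,interpolation=cv2.INTER_CUBIC))
E
```

```text
[0.51850124 0.20728332 0.14531575] [-7.35424539 -4.29682177  1.22863045] [-0.75244334  1.33866087 -0.14441079] 0.4377750346058937
```

View pics/w10.png

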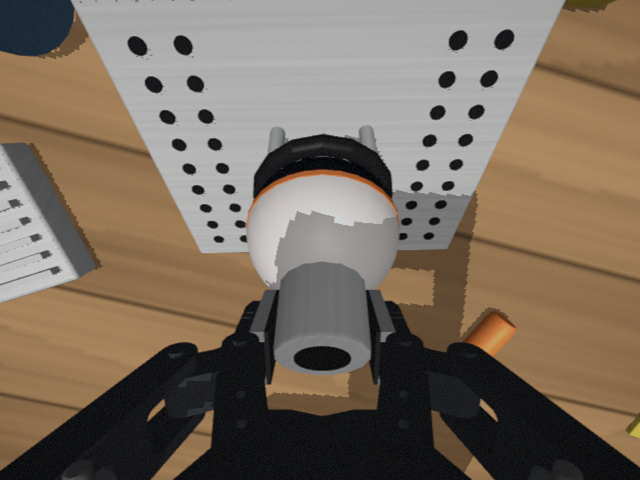

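View pics/s10c.png

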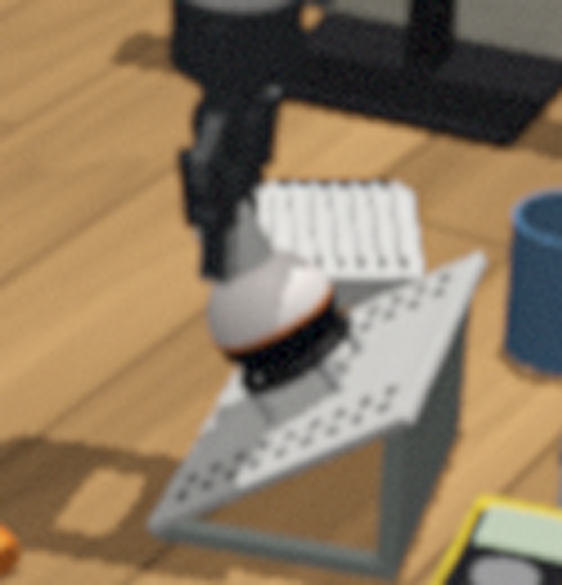

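The pads resist twisting: the tool deflected at about 8 N and the head barely rotated. I'll release and turn the jaws by 90° so that their flat faces push the neck upright in the ring.

>>> {"op": "arm_command", "data": {
  "rows": [
    [[-6,-1.5,-3],0,0.2],
    [[0,0,0],0,-0.2],
    [[0,0,0],0,-0.6],
    [[0,0,0],0,-1],
    [[0,0,0],0,-1],
    [[0,0,0],0,-1]
  ]
}}

```text
t: 14.62
tcp_pos: [0.5178, 0.2071, 0.144]
tool_rot: [0.992, 0.127, 0.0, -0.0]
force: [-0.0, -0.2, -0.5]
finger_gap: 0.997
```

>>> {"op": "arm_command", "data": {
  "rows": [
    [[0,0,45],0,-1],
    [[0,0,45],0.1571,-1],
    [[0,0,0],0.1571,-1],
    [[0,0,0],0.1571,-1],
    [[0,0,0],0.1571,-1],
    [[0,0,0],0.1571,-1],
    [[0,0,0],0.1571,-1],
    [[0,0,0],0.1571,-1],
    [[0,0,0],0.1571,-1],
    [[0,0,0],0.1571,-1],
    [[0,0,0],0.1571,-1],
    [[0,0,0],0,-1]
  ]
}}

```text
t: 16.12
tcp_pos: [0.5175, 0.207, 0.2339]
tool_rot: [0.612, 0.791, 0.0, -0.0]
force: [1.0, 0.2, 0.4]
finger_gap: 1.001
```

```bash
python3 - <<'E'
from h import *
s=manip.sense();print(s['tcp_pos'],s['force'],s['tool_rot'],s['q'])
im,c=snap('wrist','w11')
im,c=snap('top','t11')
im,c=snap('scene','s11')
cv2.imwrite('pics/s11c.png',cv2.resize(im[140:270,300:425],None,fx=4.5,fy=4.5,interpolation=cv2.INTER_CUBIC))
E
```

```text
[0.51753096 0.20701543 0.23390447] [1.00509699 0.19800472 0.37610866] [ 6.12362783e-01  7.90576891e-01  2.39784954e-06 -2.19482703e-05] [ 1.80013233e-01  4.46959425e-01  1.61320434e+00  4.06325137e-05
  1.08145465e+00 -7.27105408e-02]
```

View pics/w11.png

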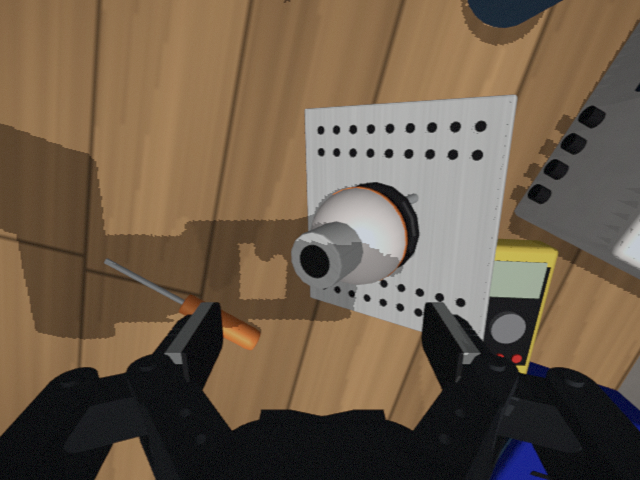

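View pics/s11c.png

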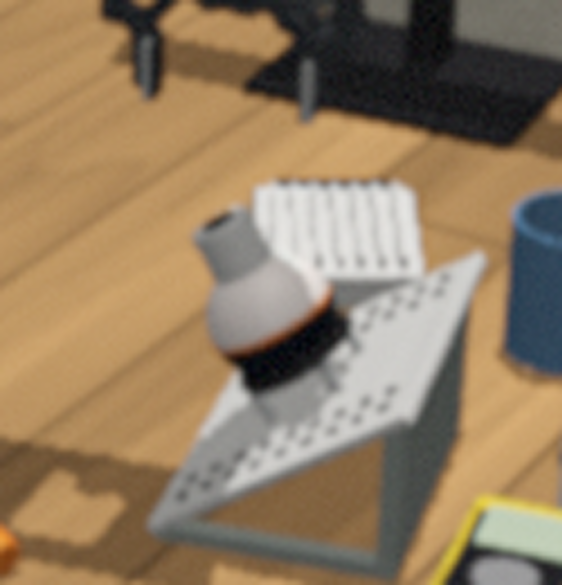

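```bash
cat > lean.py <<'E'
from h import *
from scipy.optimize import least_squares
def lean(obs,b0,fixz=None):
    # obs: list of (fn, ball px or None, neck-end px)
    def res(p):
        n=np.array([p[3],p[4],np.sqrt(max(1e-6,1-p[3]**2-p[4]**2))]);o=[]
        for fn,bp,ep in obs:
            c=load(fn)[1]
            if bp is not None:o+=list(proj(c,p[:3])[0]-bp)
            if ep is not None:o+=list(proj(c,p[:3]+.065*n)[0]-ep)
        return np.array(o+list((p[:3]-b0)*300))
    r=least_squares(res,[*b0,0,0]);return r.x,r.fun.round(1)
E
python3 - <<'E'
from lean import *
S=lambda x,y:[300+x/4.5-.4,140+y/4.5-.4]
x,f=lean([('w11',[361,236],[314.5,262]),('s11',S(270,322),S(217,228))],np.array([.545,.213,.1065]))
print(x,f,np.degrees(np.arcsin(np.hypot(x[3],x[4]))),np.degrees(np.arctan2(-x[4],-x[3])))
E
```

```text
[ 0.54780167  0.21381697  0.10448543 -0.52304333 -0.15122738] [-0.6  0.2 -0.2  0.   1.4 -0.5  0.6  0.   0.8  0.2 -0.6] 32.98823088359522 16.126154263906063
```

>>> {"op": "arm_command", "data": {
  "rows": [
    [[15.5,3,-30],0,-1],
    [[0,0,-30],0,-1],
    [[0,0,-15],0,-1],
    [[0,0,-13],0,-1],
    [[0,0,0],0,-1],
    [[0,0,0],0,-1]
  ],
  "squeeze": 20
}}

```text
t: 17.02
tcp_pos: [0.5337, 0.2102, 0.1467]
tool_rot: [0.612, 0.791, 0.001, 0.001]
force: [0.3, -0.0, -0.0]
finger_gap: 1.0
```

```bash
python3 - <<'E'
from h import *
s=manip.sense();print(s['tcp_pos'],s['force'])
im,c=snap('wrist','w12')
im,c=snap('scene','s12')
cv2.imwrite('pics/s12c.png',cv2.resize(im[140:270,300:425],None,fx=4.5,fy=4.5,interpolation=cv2.INTER_CUBIC))
E
```

```text
[0.53369008 0.21017377 0.14671518] [ 0.2803363  -0.03920991 -0.04590696]
```

View pics/w12.png

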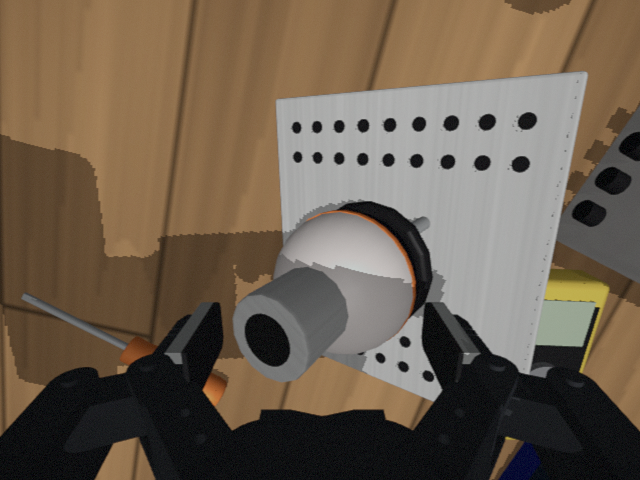

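View pics/s12c.png

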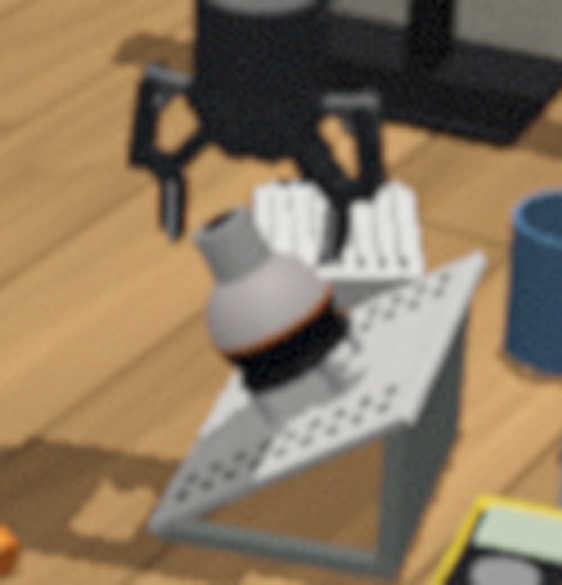

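>>> {"op": "arm_command", "data": {
  "rows": [
    [[3,0.8,0],0,-1],
    [[3,0.8,1],0,-1],
    [[3,0.8,1],0,-0.8],
    [[3,0.8,2],0,-0.6],
    [[0,0,2],0,-0.4],
    [[0,0,1],0,-0.2],
    [[0,0,0],0,-0.1],
    [[0,0,0],0,-0.1],
    [[0,0,0],0,-0.1]
  ]
}}

```text
t: 18.25
tcp_pos: [0.5287, 0.2099, 0.1515]
tool_rot: [0.611, 0.792, -0.015, -0.012]
force: [-26.2, -7.8, 19.7]
finger_gap: 0.666
```

```bash
python3 - <<'E'
from h import *
s=manip.sense();print(s['tcp_pos'],s['force'],s['finger_gap'])
im,c=snap('wrist','w13')
im,c=snap('scene','s13')
cv2.imwrite('pics/s13c.png',cv2.resize(im[140:270,300:425],None,fx=4.5,fy=4.5,interpolation=cv2.INTER_CUBIC))
E
```

```text
[0.5286729  0.2098862  0.15148935] [-26.19116348  -7.81468563  19.71006211] 0.6656054873855277
```

View pics/w13.png

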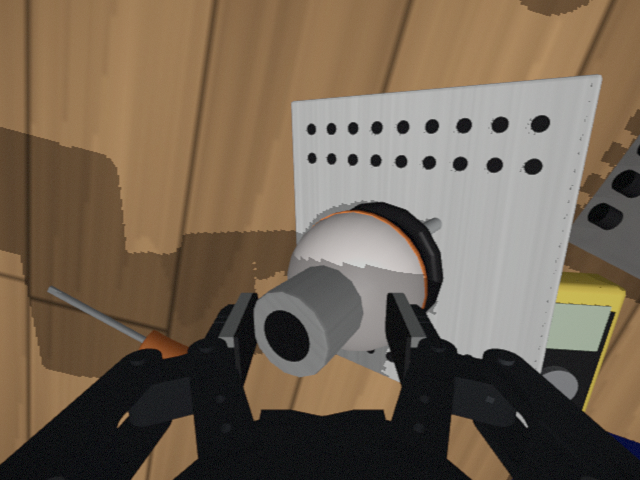

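View pics/s13c.png

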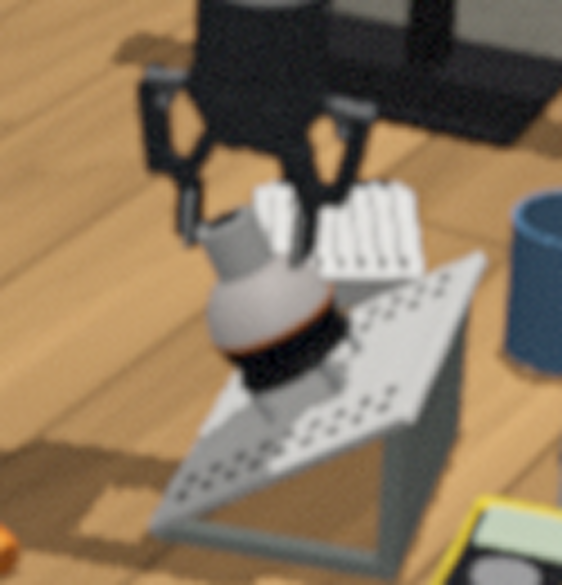

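Jammed: the high-side pad bore on the ball while the low-side pad rubbed down the rim, with 26 N showing. I'll back off, then push with the low pad alone along the rim's arc (forward and up together), jaws fully open.

>>> {"op": "arm_command", "data": {
  "rows": [
    [[-5,-1.3,2],0,-0.6],
    [[-6,-2,0],0,-1],
    [[0,0,0],0,-1],
    [[0,0,0],0,-1],
    [[-1,0,-7],0,-1],
    [[0,0,-7],0,-1],
    [[0,0,0],0,-1]
  ]
}}

```text
t: 19.23
tcp_pos: [0.5325, 0.2098, 0.1399]
tool_rot: [0.612, 0.791, -0.001, -0.001]
force: [-0.9, 0.4, -0.1]
finger_gap: 1.003
```

```bash
cat > look.py <<'E'
import sys
from h import *
k=sys.argv[1]
s=manip.sense();x=s['tool_rot'];print('t',round(s['t'],2),s['tcp_pos'].round(4),s['force'].round(1),'gap',s['finger_gap'].round(3),'yaw_y',np.degrees(2*np.arctan2(x[1],x[0]))-90)
a,c=snap('wrist','w'+k); b,c=snap('scene','s'+k)
x0,y0=(300,140) if len(sys.argv)<3 else (200,230)
b=cv2.resize(b[y0:y0+120,x0:x0+120],None,fx=4,fy=4,interpolation=cv2.INTER_CUBIC)
cv2.imwrite('pics/m%s.png'%k,np.hstack([cv2.resize(a,(320,240)),b[:240,:] if 0 else cv2.resize(b,(480,480))[:240]]) if 0 else np.hstack([cv2.copyMakeBorder(cv2.resize(a,(320,240)),0,240,0,0,cv2.BORDER_CONSTANT),b]))
E
python3 look.py 14
```

```text
Traceback (most recent call last):
  File "look.py", line 4, in <module>
    s=manip.sense();x=s['tool_rot'];print('t',round(s['t'],2),s['tcp_pos'].round(4),s['force'].round(1),'gap',s['finger_gap'].round(3),'yaw_y',np.degrees(2*np.arctan2(x[1],x[0]))-90)
                                                                                                              ^^^^^^^^^^^^^^^^^^^^^
AttributeError: 'float' object has no attribute 'round'
```

```bash
sed -i "s/s\['finger_gap'\].round(3)/round(s['finger_gap'],3)/" look.py; python3 look.py 14
```

```text
t 19.23 [0.5325 0.2098 0.1399] [-0.9  0.4 -0.1] gap 1.003 yaw_y 14.581501913372364
```

>>> {"op": "arm_command", "data": {
  "rows": [
    [[3,0.8,0],0,-1],
    [[2.5,0.6,2],0,-1],
    [[2.5,0.6,2.5],0,-1],
    [[2.5,0.6,2.5],0,-1],
    [[2.5,0.6,2.2],0,-1],
    [[2.5,0.6,2],0,-1],
    [[0,0,0],0,-1]
  ]
}}

```text
t: 20.2
tcp_pos: [0.5485, 0.2137, 0.1522]
tool_rot: [0.612, 0.791, -0.0, -0.0]
force: [-0.3, -0.2, 0.2]
finger_gap: 1.003
```

```bash
python3 look.py 15
```

```text
t 20.2 [0.5485 0.2137 0.1522] [-0.3 -0.2  0.2] gap 1.003 yaw_y 14.583609031949948
```

View pics/m15.png

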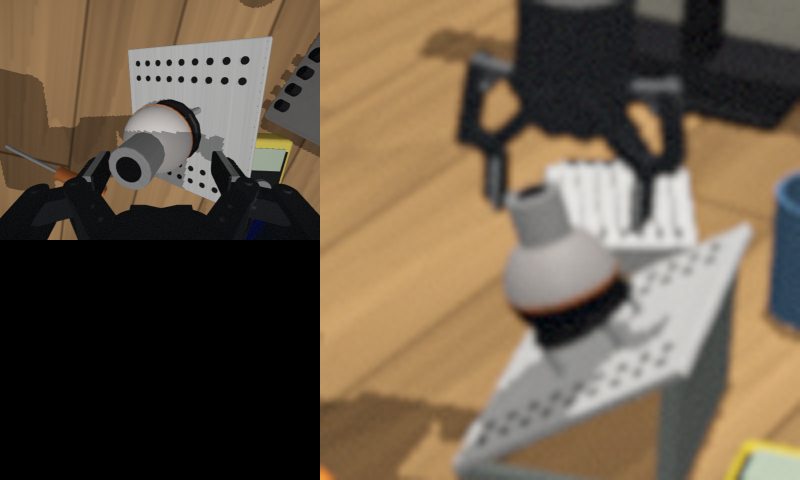

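That works with almost no force: the head is turning upright. I'll continue along the arc.

>>> {"op": "arm_command", "data": {
  "rows": [
    [[2.9,0.75,2],0,-1],
    [[2.9,0.75,1.8],0,-1],
    [[2.9,0.75,1.5],0,-1],
    [[2.9,0.75,1],0,-1],
    [[2.9,0.75,0.8],0,-1],
    [[0,0,0],0,-1]
  ]
}}

```text
t: 21.05
tcp_pos: [0.5634, 0.2175, 0.1594]
tool_rot: [0.612, 0.791, 0.0, 0.0]
force: [-2.2, -0.8, 1.9]
finger_gap: 1.005
```

```bash
python3 look.py 16
```

```text
t 21.05 [0.5634 0.2175 0.1594] [-2.2 -0.8  1.9] gap 1.005 yaw_y 14.579445285357039
```

View pics/m16.png

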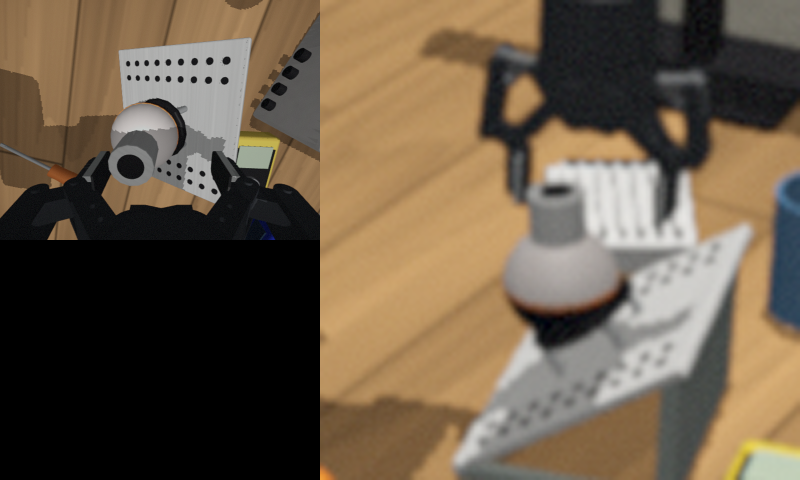

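View pics/w16.png

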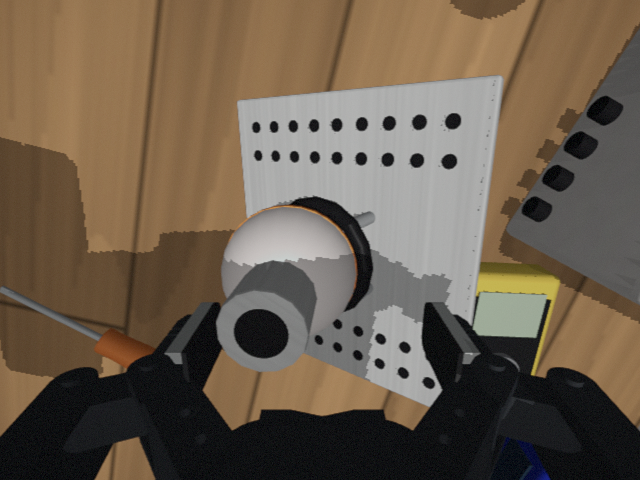

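```bash
python3 - <<'E'
from lean import *
S=lambda x,y:[300+(x-320)/4-.4,140+y/4-.4]
x,f=lean([('w16',[289,268],[261,334]),('s16',S(562,270),S(557,190))],np.array([.546,.213,.1065]))
print(x,f,np.degrees(np.arcsin(np.hypot(x[3],x[4]))),np.degrees(np.arctan2(-x[4],-x[3])))
c=load('w16')[1];print(proj(c,[x[:3]+[0,0,.065]]))
x,f=lean([('w16',None,[261,334]),('s16',None,S(557,190))],np.array([.546,.213,.1065]));print(x,f)
E
```

```text
[ 0.54473868  0.21633093  0.10843661 -0.06893658 -0.04515744] [-0.1  0.1 -0.1  0.1  0.4  1.6  0.4 -0.5 -0.4  1.   0.6] 4.727119467857832 33.22711694945673
[[273.59379055 330.56724445]]
[ 0.54595715  0.21299576  0.10698273 -0.08841611 -0.00875252] [-0.  -0.   0.2  0.2 -0.  -0.   0.1]
```

>>> {"op": "arm_command", "data": {
  "rows": [
    [[2.9,0.75,0.6],0,-1],
    [[2.4,0.6,0.2],0,-1],
    [[0,0,0],0,-1],
    [[-3,-0.8,0],0,-1],
    [[-10,-2.6,0],0,-1],
    [[-10.5,-2.6,0],0,-1],
    [[0,0,0],0,-1]
  ]
}}

```text
t: 22.02
tcp_pos: [0.5436, 0.2126, 0.16]
tool_rot: [0.612, 0.791, -0.0, -0.0]
force: [0.3, 0.4, -0.6]
finger_gap: 1.0
```

```bash
python3 look.py 17
```

```text
t 22.02 [0.5436 0.2126 0.16  ] [ 0.3  0.4 -0.6] gap 1.0 yaw_y 14.584279247933779
```

View pics/m17.png

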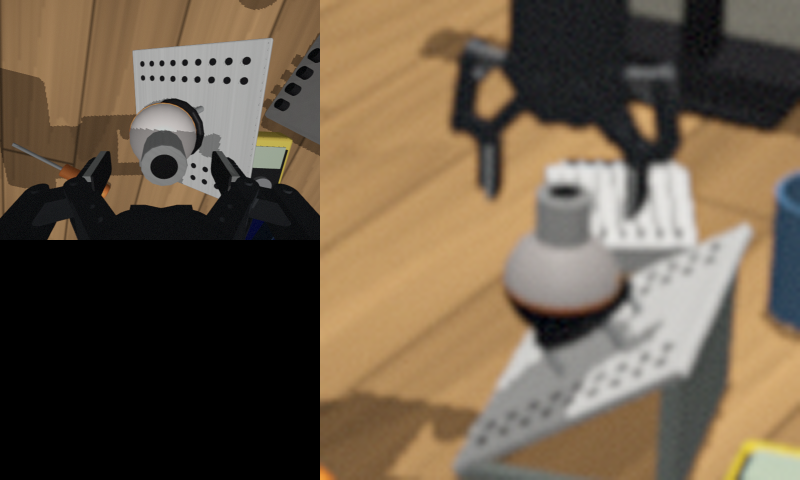

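View pics/w17.png

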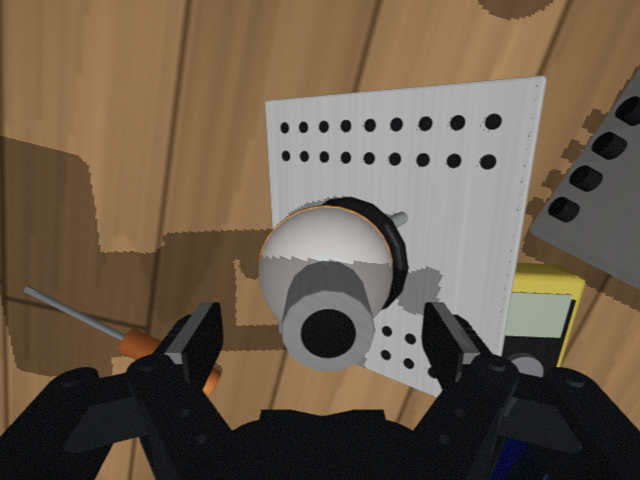

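```bash
python3 - <<'E'
from lean import *
S=lambda x,y:[300+(x-320)/4-.4,140+y/4-.4]
x,f=lean([('w17',[326,268],[328,333]),('s17',S(562,270),S(565,191))],np.array([.546,.213,.1065]))
print(x,f)
x,f=lean([('w17',None,[328,333]),('s17',None,S(565,191))],np.array([.546,.213,.1065]));print(x,f)
s=manip.sense()['tcp_pos'];print(proj(load('w17')[1],[s,s+[0,0,.0115]]))
E
```

```text
[ 0.54535841  0.21649996  0.10847001  0.00878467 -0.01771212] [-0.2  0.1 -0.1  0.1  0.7  1.6  0.7 -0.6 -0.2  1.   0.6]
[0.54600116 0.21300773 0.10686299 0.0031916  0.02128413] [-0.1  0.   0.6  0.2  0.   0.   0.1]
[[323.98897145 320.51194785]
 [324.10159151 335.48722798]]
```

>>> {"op": "arm_command", "data": {
  "rows": [
    [[2,0.4,-6.5],0,-1],
    [[0,0,0],0,-0.6],
    [[0,0,0],0,-0.3],
    [[0,0,0],0,0],
    [[0,0,0],0,0.3],
    [[0,0,0],0,0.5],
    [[0,0,0],0,0.5],
    [[0,0,0],0,0.5]
  ],
  "squeeze": 25
}}

```text
t: 23.12
tcp_pos: [0.5462, 0.213, 0.1536]
tool_rot: [0.612, 0.791, -0.001, -0.001]
force: [-4.3, -1.0, 3.3]
finger_gap: 0.438
```

```bash
python3 look.py 18
```

```text
t 23.12 [0.5462 0.213  0.1536] [-4.3 -1.   3.3] gap 0.438 yaw_y 14.586657022435134
```

View pics/m18.png

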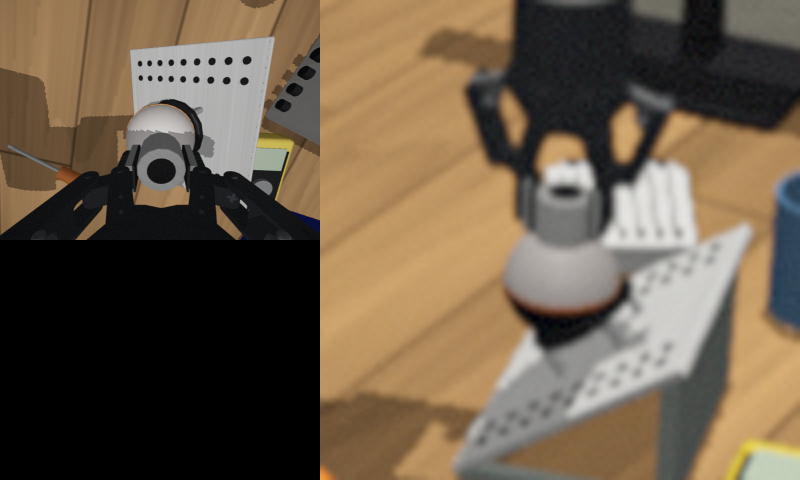

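View pics/w18.png

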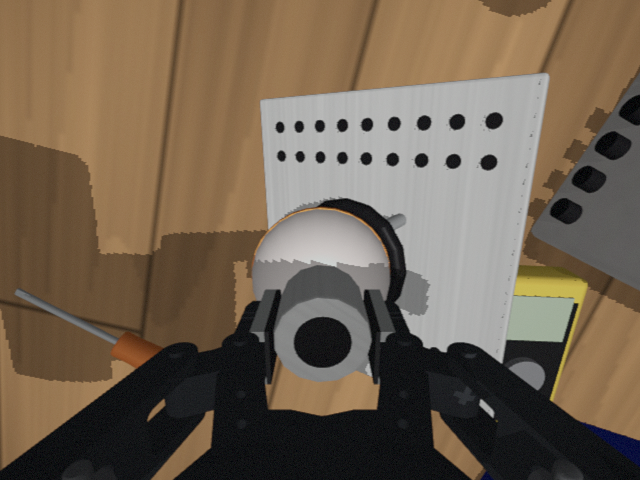

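>>> {"op": "arm_command", "data": {
  "rows": [
    [[0,0,0],0,0.5],
    [[0,0,0],0,0.5],
    [[-2,-0.5,3],0,0.5],
    [[-5,-1.3,8],0,0.5],
    [[-6,-1.5,12],0,0.5],
    [[-6,-1.5,20],0,0.5],
    [[0,0,30],0,0.5],
    [[0,0,30],0,0.5],
    [[0,0,0],0,0.5],
    [[0,0,0],0,0.5]
  ],
  "squeeze": 50
}}

```text
t: 24.48
tcp_pos: [0.527, 0.2083, 0.2562]
tool_rot: [0.612, 0.791, -0.0, -0.0]
force: [-0.2, 0.1, -4.7]
finger_gap: 0.43
```

```bash
python3 look.py 19
```

```text
t 24.48 [0.527  0.2083 0.2562] [-0.2  0.1 -4.7] gap 0.43 yaw_y 14.580650692025799
```

View pics/m19.png

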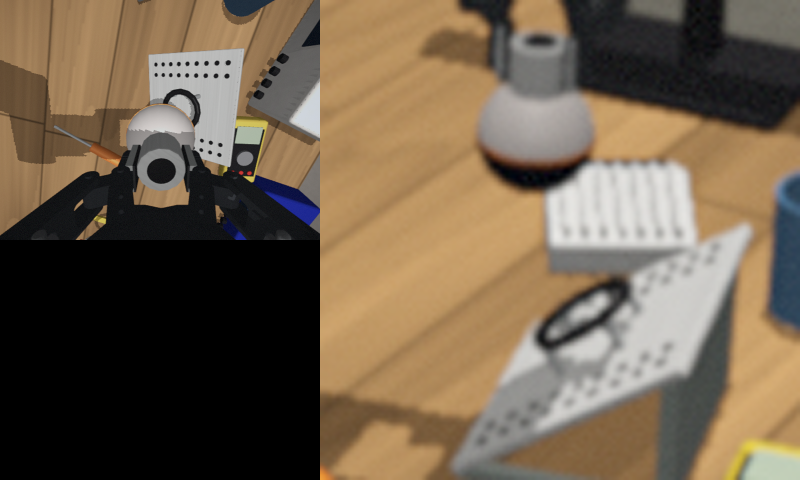

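Lifted with a 4.7 N load, and the neck looks vertical. Carrying it over the cradle.

>>> {"op": "arm_command", "data": {
  "rows": [
    [[-4,-20,0],0,0.5],
    [[-8,-42,0],0,0.5],
    [[-8,-42,0],0,0.5],
    [[-8,-42,0],0,0.5],
    [[-8,-42,0],0,0.5],
    [[-8,-42,0],0,0.5],
    [[-8,-42,0],0,0.5],
    [[-6,-42,0],0,0.5],
    [[-4,-42,0],0,0.5],
    [[-2,-20,0],0,0.5],
    [[0,0,0],0,0.5],
    [[0,0,0],0,0.5]
  ]
}}

```text
t: 26.08
tcp_pos: [0.463, -0.1671, 0.256]
tool_rot: [0.612, 0.791, 0.0, -0.001]
force: [0.5, 0.1, -4.5]
finger_gap: 0.431
```

```bash
python3 look.py 20 x; python3 -c "
from h import *
snap('top','t20')"
```

```text
t 26.07 [ 0.463  -0.1671  0.256 ] [ 0.5  0.1 -4.5] gap 0.431 yaw_y 14.548443174354688
```

View pics/s20.png

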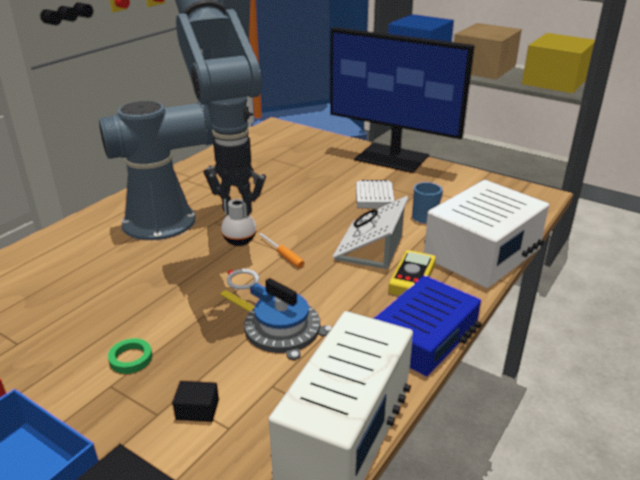

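View pics/w20.png

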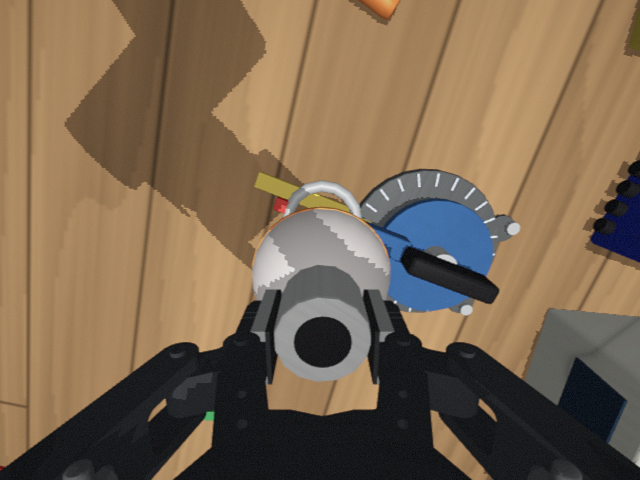

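```bash
python3 - <<'E'
from h import *
for fn in['s20']:
    im,c=load(fn)
    P=[[.463,-.168,.078],[.461,-.168,.078],[.463,-.1671,.209],[.463,-.1671,.274]]
    print(proj(c,P))
    cv2.imwrite('pics/s20c.png',cv2.resize(im[190:310,190:310],None,fx=5,fy=5,interpolation=cv2.INTER_CUBIC))
    t=np.linspace(0,2*np.pi,40)
# ring bbox from t6? wrist w6 ring
im,c=load('w6')
cv2.imwrite('pics/w6c.png',cv2.resize(im[230:390,330:490],None,fx=3.5,fy=3.5,interpolation=cv2.INTER_CUBIC))
print(proj(c,[[.463,-.168,.078]]))
im,c=load('t6');print(proj(c,[[.463,-.168,.078]]))
cv2.imwrite('pics/t6c.png',cv2.resize(im[200:320,330:450],None,fx=4,fy=4,interpolation=cv2.INTER_CUBIC))
E
```

```text
[[242.69072522 278.70612929]
 [242.01657664 278.42346744]
 [238.73945314 229.21850064]
 [236.49837322 202.81671925]]
[[414.03174522 309.69322822]]
[[395.79474955 284.65422847]]
```

View pics/s20c.png

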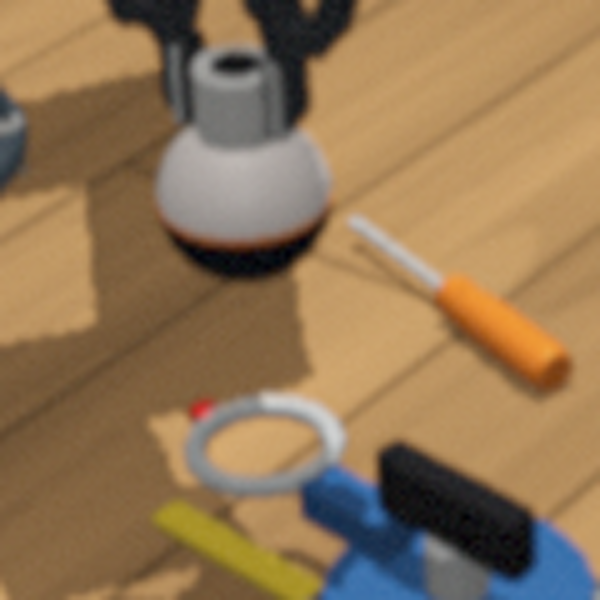

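View pics/w6c.png

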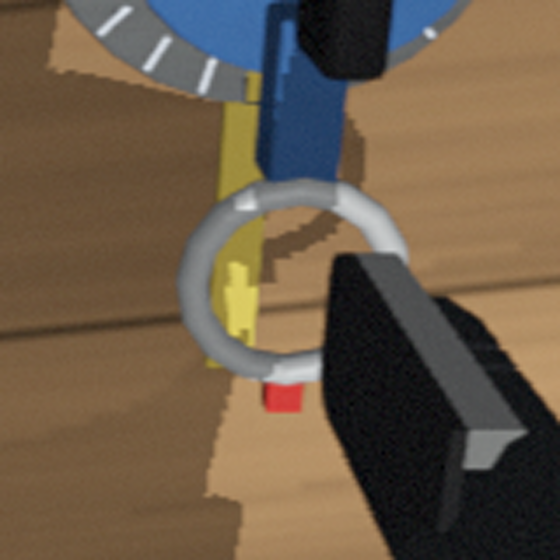

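The ring is seen at (242.8,278.4) against a predicted (242.7,278.7), so the position is good. Lowering.

>>> {"op": "arm_command", "data": {
  "rows": [
    [[0,-0.8,-30],0,0.5],
    [[0,0,-30],0,0.5],
    [[0,0,-18],0,0.5],
    [[0,0,-10],0,0.5],
    [[0,0,0],0,0.5],
    [[0,0,0],0,0.5]
  ]
}}

```text
t: 26.98
tcp_pos: [0.4646, -0.1686, 0.1692]
tool_rot: [0.611, 0.791, 0.0, 0.001]
force: [0.7, -0.4, -4.8]
finger_gap: 0.432
```

```bash
python3 look.py 21 x
```

```text
t 26.98 [ 0.4646 -0.1686  0.1692] [ 0.7 -0.4 -4.8] gap 0.432 yaw_y 14.60549097805766
```

View pics/m21.png

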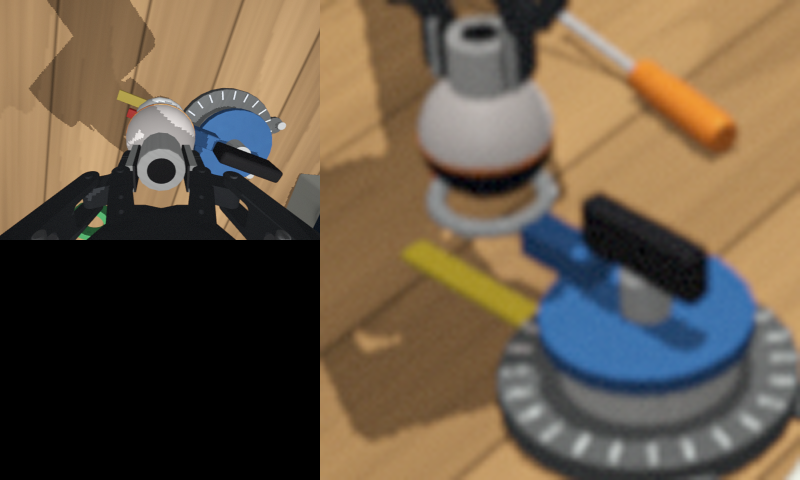

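>>> {"op": "arm_command", "data": {
  "rows": [
    [[-1,0,-5],0,0.5],
    [[0,0,-4],0,0.5],
    [[0,0,-2],0,0.5],
    [[0,0,0],0,0.5],
    [[0,0,0],0,0.5]
  ]
}}

```text
t: 27.7
tcp_pos: [0.463, -0.1684, 0.1575]
tool_rot: [0.612, 0.791, 0.0, 0.0]
force: [0.2, 0.3, -5.2]
finger_gap: 0.432
```

>>> {"op": "arm_command", "data": {
  "rows": [
    [[0,0,-1],0,0.5],
    [[0,0,-1],0,0.5],
    [[0,0,0],0,0.5],
    [[0,0,0],0,0.5]
  ]
}}

```text
t: 28.2
tcp_pos: [0.4629, -0.1684, 0.1555]
tool_rot: [0.612, 0.791, -0.0, 0.0]
force: [-0.6, -0.2, -4.4]
finger_gap: 0.428
```

>>> {"op": "arm_command", "data": {
  "rows": [
    [[0,0,-1],0,0.5],
    [[0,0,-1],0,0.5],
    [[0,0,0],0,0.5],
    [[0,0,0],0,0.5]
  ]
}}

```text
t: 28.7
tcp_pos: [0.4632, -0.1685, 0.1536]
tool_rot: [0.612, 0.791, 0.0, 0.0]
force: [0.4, -0.7, -3.9]
finger_gap: 0.431
```

>>> {"op": "arm_command", "data": {
  "rows": [
    [[0,0,-1],0,0.5],
    [[0,0,0],0,0.5],
    [[0,0,0],0,0.5]
  ]
}}

```text
t: 29.08
tcp_pos: [0.4635, -0.1688, 0.1532]
tool_rot: [0.612, 0.791, 0.0, 0.001]
force: [-0.1, 0.0, 4.9]
finger_gap: 0.425
```

```bash
python3 look.py 22 x
```

```text
t 29.07 [ 0.4635 -0.1688  0.1532] [-0.1  0.   4.9] gap 0.425 yaw_y 14.589841555659362
```

View pics/m22.png

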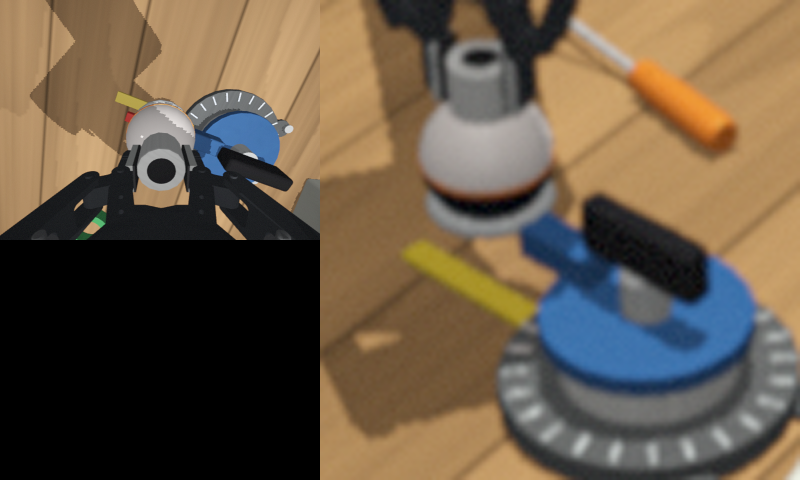

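```bash
python3 - <<'E'
from h import *
from lean import lean
im,c=load('w22');cv2.imwrite('pics/w22c.png',cv2.resize(im[180:400,220:420],None,fx=2.7,fy=2.7,interpolation=cv2.INTER_CUBIC))
cs=load('s22')[1]
B=np.array([.4632,-.1685,.107]);print(proj(c,[B,B+[0,0,.065]]),proj(cs,[B,B+[0,0,.065]]))
print('1deg sens', proj(c,[B+[0,.0011,.065]])-proj(c,[B+[0,0,.065]]),proj(cs,[B+[0,.0011,.065]])-proj(cs,[B+[0,0,.065]]))
im,_=load('s22');cv2.imwrite('pics/s22c.png',cv2.resize(im[230:300,220:280],None,fx=8,fy=8,interpolation=cv2.INTER_CUBIC))
E
```

```text
[[320.54234233 276.50346225]
 [319.9623512  344.96067993]] [[241.71469168 268.34660274]
 [239.62422188 243.96139816]]
1deg sens [[ 0.72611926 -2.41692093]] [[ 0.32501481 -0.22156436]]
```

View pics/w22c.png

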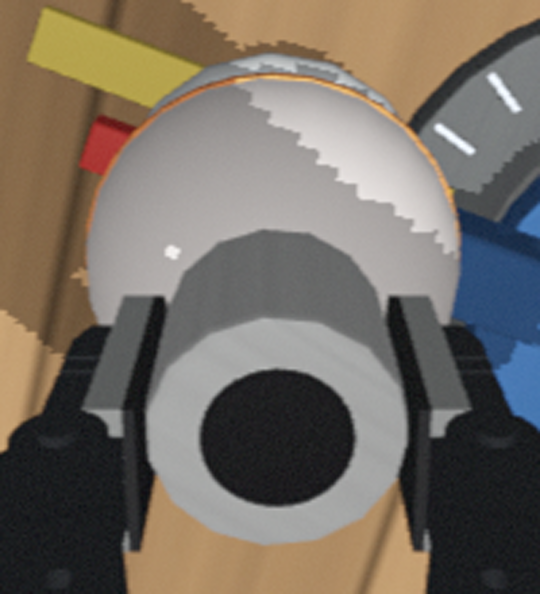

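View pics/s22c.png

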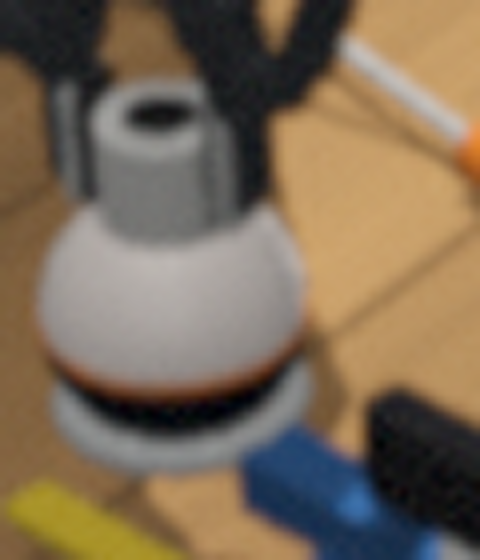

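Seated: +4.9 N up with no side load, and the neck is vertical within about 1-2°. Opening slowly.

>>> {"op": "arm_command", "data": {
  "rows": [
    [[0,0,0.3],0,0.1],
    [[0,0,0],0,0.05],
    [[0,0,0],0,0],
    [[0,0,0],0,-0.1],
    [[0,0,0],0,-0.3],
    [[0,0,0],0,-0.6],
    [[0,0,0],0,-1],
    [[0,0,0],0,-1],
    [[0,0,0],0,-1]
  ]
}}

```text
t: 30.3
tcp_pos: [0.4629, -0.1684, 0.1528]
tool_rot: [0.612, 0.791, 0.0, 0.0]
force: [0.4, -0.2, -0.2]
finger_gap: 1.0
```

```bash
python3 look.py 23 x
```

```text
t 30.3 [ 0.4629 -0.1684  0.1528] [ 0.4 -0.2 -0.2] gap 1.0 yaw_y 14.581950978011974
```

View pics/m23.png

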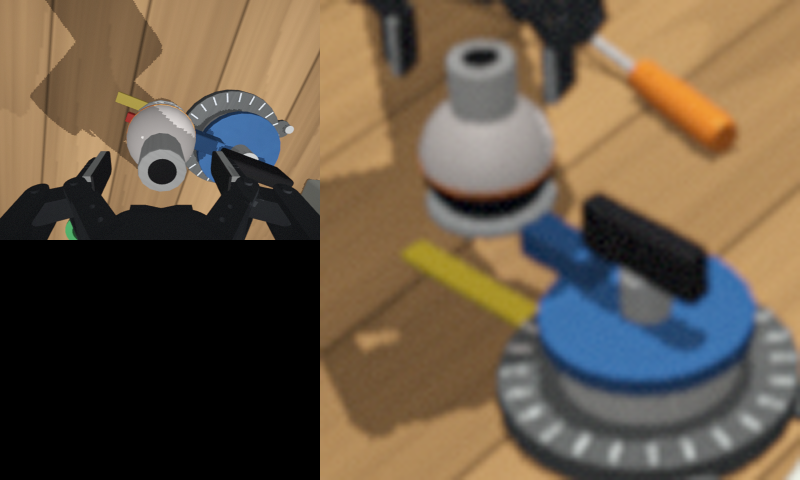

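View pics/w23.png

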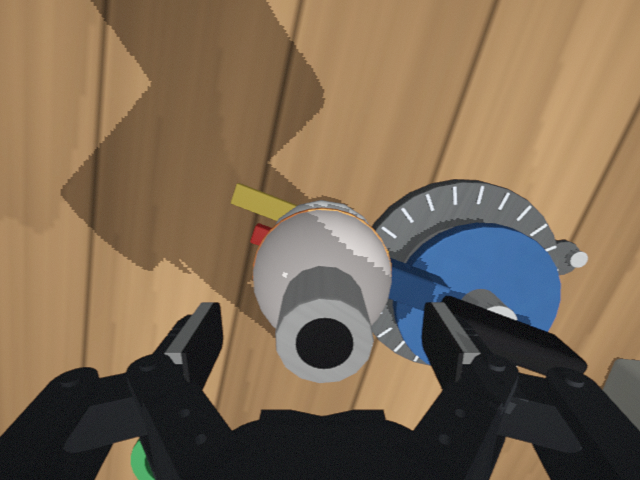

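>>> {"op": "arm_command", "data": {
  "rows": [
    [[0,0,20],0,-1],
    [[0,0,40],0,-1],
    [[0,0,50],0,-1],
    [[-10,50,20],0,-1],
    [[-10,50,0],0,-1],
    [[0,50,0],0,-1],
    [[0,50,0],0,-1],
    [[0,0,0],0,-1]
  ]
}}

```text
t: 31.4
tcp_pos: [0.4419, 0.0345, 0.2828]
tool_rot: [0.609, 0.793, 0.0, -0.0]
force: [0.3, -0.2, -1.3]
finger_gap: 1.001
```

```bash
python3 look.py 24 x; python3 - <<'E'
from h import *
im,c=snap('top','t24')
B=np.array([.463,-.1683,.107])
print('pred top',proj(c,[B,B+[0,0,.065]]))
cs=load('s24')[1];print('pred sc',proj(cs,[B,B+[0,0,.065]]))
cv2.imwrite('pics/t24c.png',cv2.resize(im[200:320,330:450],None,fx=5,fy=5,interpolation=cv2.INTER_CUBIC))
E
```

```text
t 31.4 [0.4419 0.0345 0.2828] [ 0.3 -0.2 -1.3] gap 1.001 yaw_y 14.897848493138241
pred top [[397.72126302 285.03377083]
 [402.15054442 285.97418876]]
pred sc [[241.70398085 268.27697319]
 [239.61361781 243.89418502]]
```

View pics/s24.png

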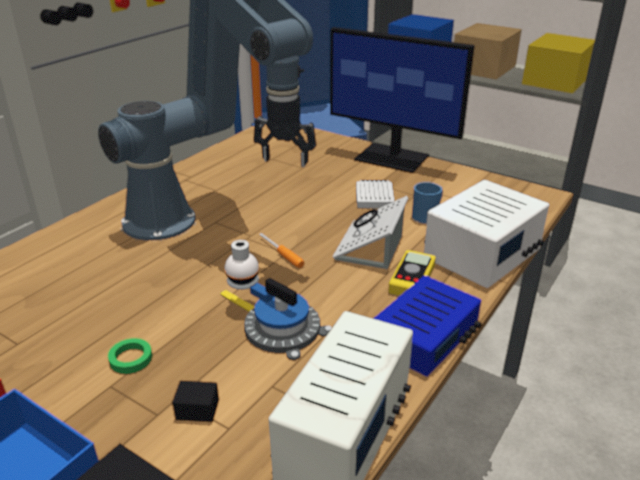

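View pics/t24c.png

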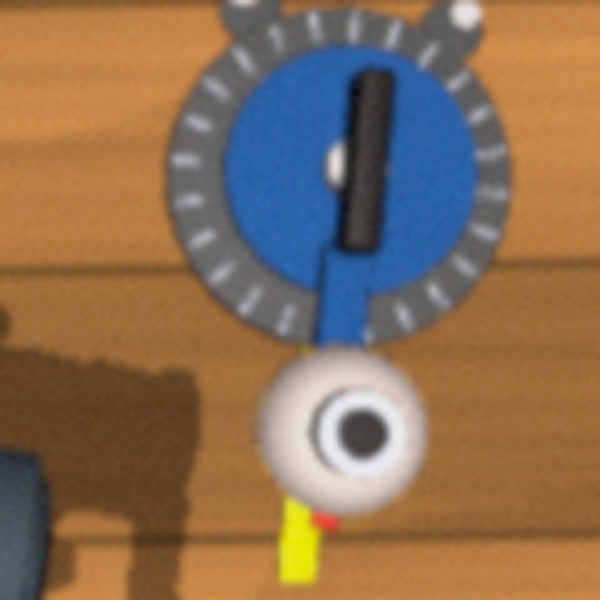

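View pics/m24.png

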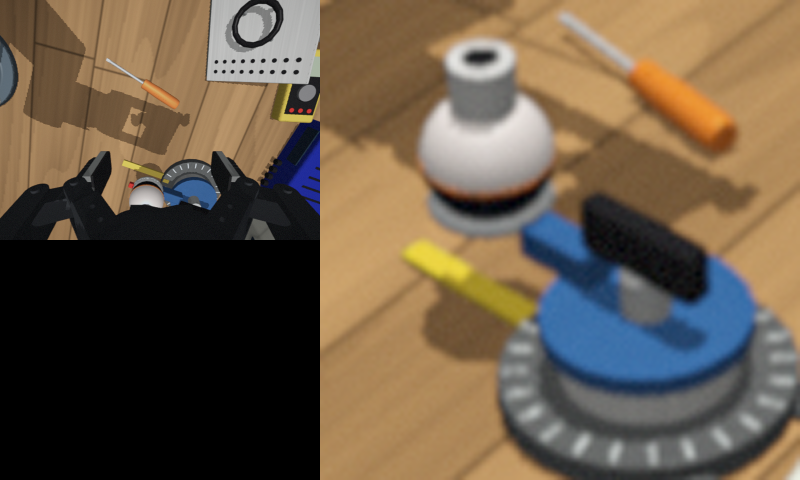

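```bash
python3 - <<'E'
from h import *
c=load('t24')[1]
q=onz(c,[[330+326/5-.4,200+522/5-.4]],.078)[0];A=np.array([.5833,-.1824]);B=np.array([.5815,-.1825])
print([np.degrees(np.arctan2(*(q[:2]-X)[::-1])) for X in(A,B)])
a,b=load('t0' if 0 else 'top0')[0],load('t24')[0]
d=cv2.absdiff(a,b).max(2);print('mug/ecu/relay/tape/meter diffs',[float(d[s].mean()) for s in(np.s_[200:240,105:160],np.s_[265:325,100:172],np.s_[208:250,492:540],np.s_[295:338,485:528],np.s_[150:198,228:300],np.s_[275:355,285:318])])
manip.sign_off()
E
```

```text
[np.float64(173.86063607358014), np.float64(173.75852116157745)]
mug/ecu/relay/tape/meter diffs [3.8786363636363634, 3.353009259259259, 4.412202380952381, 4.775554353704705, 3.865162037037037, 90.86363636363636]
the job is handed in; nothing more can be done
```

The job is handed in: the stand is set on the yellow mark and the sensor head is standing upright in the ring cradle. The clock read about 31 s of the 70 s allowed.

**What I did**
- **Stand:** I turned it clockwise 9 clicks in two grasps (5, then 4) and let it drop into its click.
- **Head, first tries:** I left it in place until the stand was set. Gripping the neck and turning it did not work. Squeezing it between the jaws jammed at 26 N sideways and 20 N up.
- **Head, final placement:** I stood it upright in the parking ring by pushing the neck with one finger at about 3 N. I then gripped it, carried it over and set it in the cradle with about 5 N of contact and no side load.

**Last checks**
- **Pointer:** it measured about 173.8° against the fitted mark direction of 173.3°, well inside one 15° click.
- **Neck:** it is vertical within about 1° in the top view and about 1–2° in the scene view.
- **Robot:** the gripper is open and clear of everything.
- **Other things on the bench:** the mug, control unit, relay, tape and meter look unchanged in the top picture.

**Checks that disagreed or fell short**
- **Screwdriver:** the automatic top-view comparison flagged it with a large difference. The arm was probably blocking that spot. In the scene view it lies where it was.
- **Mark length:** its outer end measured about 195 mm from the axis rather than the stated 185 mm. Only its direction was needed, so this did not matter.

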